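# Load the sample-tin carrier and lock it for transport

### The job

Get the sample tins ready for transport: pull the steel spring collar of the carrier up and turn it anticlockwise until it drops into its released position, swing the clear lid up and stand every small steel sample tin upright in the tray. Then shut the lid fully, pull and turn the collar back so that it drops with its red arm over the lid, and last push the black captive screw-knob on the lid down and turn it clockwise to its stop. Leave the dark jar and the stain bottles standing.

Things in the scene. Friction and masses are not known exactly. Their poses are not given: they have to be found in the camera images.
- carrier: Tin carrier, fixed to the counter: blue base plate (x -118 to +98, y -125 to +125, 8 mm thick) with an open tray; origin at the middle of the underside, z up, -x its front (robot side), +y its left. Collar post at x -90, y +100 mm (front left); lid hinge along y at x +80, z +52 mm between two posts (to x +89, y +-100).
- tray_floor (a point): Middle of the tray's floor, 8 mm above the carrier's underside, axes as the carrier's. Inside the tray: x -58 to +58 mm, y -100 to +100 mm from here; walls 14 mm high, 4 mm thick. A steel pin 14 mm thick stands in the tray's front right corner (x -38, y -80 mm from here), 38 mm high.
- lid (a joint): Clear hold-down lid, 4 mm plate 130 x 212 mm, level at 50 to 54 mm height when shut: 0 rad = shut, grows as the front rises, 1.57 = upright, end stop 1.75. Stiff hinge: stays where left, 2 to 4 N at the handle moves it. Shut, it clears standing tins by 9 mm. It cannot swing while the collar's red arm lies over its front left edge.
- lid_handle (a point): Middle of the lid's red D-handle: round bar 10 mm thick, 68 mm long along the carrier's y, 35 mm in front of the lid's front edge in the lid's plane, 175 mm from the hinge axis, so 52 mm above the counter when shut and 227 mm when upright. 30 mm free between bar and lid edge for a finger; the bar turns in the grip as the lid swings.
- collar (a joint): Turn of the spring collar on its upright post, rad: 0 (stop) = locked, red arm points to the carrier's +x, over the lid; grows anticlockwise seen from above; 1.3 (stop) = released, arm clear of the lid. It turns only while pulled up 8 mm or more; let go within 0.15 rad of either stop it springs down and a tooth holds it there.
- collar_pull (a joint): Upward pull of the spring collar, m: 0 = fully down, 0.012 = end stop. The spring pulls it down with 4 N at 0 and 8.5 N at 0.012. A rest value of about 0.007 means that the tooth sits on the wall between the two positions.
- collar_grip (a point): Point on the spring collar's axis at the height to grip, 17 mm below its top. The collar is a round upright knurled steel sleeve, 38 mm across (42 over the ribs), to be gripped from any side from 15 mm above to 20 mm below this point; at rest the point is 87 mm above the counter, 24.5 mm above the red arm's top face.
- collar_tip (a point): Tip of the red arm at the collar's foot: the arm is 12 mm wide, 6 mm thick; its tip lies 46 mm from the collar's axis, its centre 59.5 mm above the counter at rest.
- knob (a joint): Turn of the captive screw-knob, axis upright when the lid is shut, rad: 0 (stop) = loose, grows clockwise seen from above, 1.3 (stop) = fastened. It starts to turn only while pushed down 4.5 mm or more; from then on its thread holds it down.
- knob_push (a joint): Push of the screw-knob towards the lid, m: 0 = sprung up (loose), 0.008 = end stop. The spring pushes it up with 4 N at 0 and 7 N at 0.008. Fastened and let go it reads about 0.005.
- knob_grip (a point): Point on the axis of the black fluted screw-knob on the lid's front right corner (x -36, y -80 mm of the carrier, lid shut), at the height to grip. Knob 36 mm across (40 over the flutes), top 15 mm above and underside 18 mm below this point; lid shut and knob up, the point is 96 mm above the counter. Yellow mark on top.
- tin_1: Small round steel sample tin with a closed lid (does not come off), 32 mm across, 33 mm tall, about 50 g; origin at the centre of its underside, z up. Two to four tins stand on the counter between the carrier and a fixed low grey tray (53 mm high) on the right; absent ones read None.
- tin_2: Small round steel sample tin with a closed lid (does not come off), 32 mm across, 33 mm tall, about 50 g; origin at the centre of its underside, z up. Two to four tins stand on the counter between the carrier and a fixed low grey tray (53 mm high) on the right; absent ones read None.
- tin_3: Small round steel sample tin with a closed lid (does not come off), 32 mm across, 33 mm tall, about 50 g; origin at the centre of its underside, z up. Two to four tins stand on the counter between the carrier and a fixed low grey tray (53 mm high) on the right; absent ones read None.
- tin_4: Small round steel sample tin with a closed lid (does not come off), 32 mm across, 33 mm tall, about 50 g; origin at the centre of its underside, z up. Two to four tins stand on the counter between the carrier and a fixed low grey tray (53 mm high) on the right; absent ones read None.
- black_jar: Bystander: black jar with a dark blue lid, 53 mm wide, 98 mm tall; origin at the centre of its underside, z up. Leave it standing.
- brown_bottle: Bystander: brown stain bottle with a black cap, 42 mm wide, 88 mm tall; origin at the centre of its underside, z up. Leave it standing.
- green_bottle: Bystander: dark green stain bottle with a tan cap, 38 mm wide, 98 mm tall; origin at the centre of its underside, z up. Leave it standing.
Mind the look-alikes: they are no part of the job. What is shaped like the tin_4 but green or orange is not meant. What is shaped like the tin_2 but purple is not meant.

How it is judged (in metres and radians):
On the way, in this order (a step that is already met when the one before it is completed fails the run):
1. the collar is released: turned to its released end and dropped home (value of joint collar above 1.05 rad and value of joint collar_pull below 0.003 m and value of joint lid below 0.1 rad), for 0.2 s.
2. the lid is swung up to about upright (value of joint lid above 1.2 rad), for 0.2 s.
3. every tin stands in the tray, lid still up (x of tin_1 in the frame of carrier between -0.044 and 0.048 m and y of tin_1 in the frame of carrier between -0.088 and 0.088 m and z of tin_1 in the frame of carrier between 0.003 and 0.014 m and angle between each of tin_1, tin_2, tin_3, tin_4's own z axis and vertical below 0.15 rad and linear speed of each of tin_1, tin_2, tin_3, tin_4 below 0.03 m/s and x of tin_2 in the frame of carrier between -0.044 and 0.048 m and y of tin_2 in the frame of carrier between -0.088 and 0.088 m and z of tin_2 in the frame of carrier between 0.003 and 0.014 m and x of tin_3 in the frame of carrier between -0.044 and 0.048 m and y of tin_3 in the frame of carrier between -0.088 and 0.088 m and z of tin_3 in the frame of carrier between 0.003 and 0.014 m and x of tin_4 in the frame of carrier between -0.044 and 0.048 m and y of tin_4 in the frame of carrier between -0.088 and 0.088 m and z of tin_4 in the frame of carrier between 0.003 and 0.014 m and value of joint lid above 0.5 rad), for 0.2 s.
4. the lid is shut (value of joint lid below 0.06 rad), for 0.2 s.
5. the collar is locked: turned back and dropped home, its arm over the lid (value of joint collar below 0.25 rad and value of joint collar_pull below 0.003 m and value of joint lid below 0.06 rad), for 0.2 s.
6. the screw-knob is pushed in and turned to its stop (value of joint knob above 1 rad and value of joint knob_push above 0.003 m and value of joint collar below 0.25 rad and value of joint collar_pull below 0.003 m), for 0.2 s.
At the end, for the whole second after the job is handed in: every tin present stands at rest in the tray (tilt under 0.15 rad, centre within the tray walls), lid shut (under 0.06 rad), collar under 0.25 rad and fully down (under 3 mm), knob turned past 1.0 rad and held in by more than 3 mm (all of step 6 and x of tin_1 in the frame of carrier between -0.044 and 0.048 m and y of tin_1 in the frame of carrier between -0.088 and 0.088 m and z of tin_1 in the frame of carrier between 0.003 and 0.014 m and angle between each of tin_1, tin_2, tin_3, tin_4's own z axis and vertical below 0.15 rad and linear speed of each of tin_1, tin_2, tin_3, tin_4 below 0.03 m/s and x of tin_2 in the frame of carrier between -0.044 and 0.048 m and y of tin_2 in the frame of carrier between -0.088 and 0.088 m and z of tin_2 in the frame of carrier between 0.003 and 0.014 m and x of tin_3 in the frame of carrier between -0.044 and 0.048 m and y of tin_3 in the frame of carrier between -0.088 and 0.088 m and z of tin_3 in the frame of carrier between 0.003 and 0.014 m and x of tin_4 in the frame of carrier between -0.044 and 0.048 m and y of tin_4 in the frame of carrier between -0.088 and 0.088 m and z of tin_4 in the frame of carrier between 0.003 and 0.014 m and value of joint lid below 0.06 rad); the robot touches nothing.
It fails at once if the black jar is knocked over (angle between black_jar's own z axis and vertical above 0.6 rad).
It fails at once if the brown bottle is knocked over (angle between brown_bottle's own z axis and vertical above 0.6 rad).
It fails at once if the green bottle is knocked over (angle between green_bottle's own z axis and vertical above 0.6 rad).
Of tin_1, tin_2, tin_3, tin_4 only 2 to 4 are there at a start; the rules pass over those that are not, and their reading is None.
At some moment in a run one of tin_1, tin_2, tin_3, tin_4 may be knocked a few centimetres aside while the robot is not near it.
It also fails if it takes over 210 s, if anything falls off the work surface, if the arm or the gripper's body presses on something with over 40 N, if the wrist force passes 120 N, or if a joint passes its speed limit or range.

### The arm

A 7-joint arm with a two-finger parallel gripper is mounted at the origin on a cart in front of the work surface, level with it; the furniture and walls round the work are solid. World frame = base frame: x ahead of the robot, y to its left, z up, the work surface at z = 0. Lengths are in m, angles in degrees, forces in N, time in s.
With the tool pointing down it reaches from about 0.425 to 1.025 m from the base axis. Payload 3.6 kg.
Tool frame: the origin (TCP) lies on the centre line of the jaws, within the pads' length; the fingertips stand 14 mm ahead of it and the grasp point (between the pads) lies 5 mm behind it; x points along the fingers, y is the direction in which the jaws open and shut, and the axes are right-handed (so a half turn about x gives the same grasp; the last joint's range is limited). The gripper opens to 85 mm and grips with 20 to 120 N. Pads are 22 mm wide; open, the fingers measure 114 mm over their backs; the gripper's body (76 mm by 85 mm) begins 54 mm behind the grasp point. The pads swing forward as they close: fully open they stand 13 mm farther back than shut.
Start: joints at [-78.982, 33.873, 2.773, 92.16, -1.908, 54.013, -1.931], TCP at [0.204, 0.696, 0.245] pointing down, gripper open.
Joint ranges: [-153.93, 153.93], [-27.13, 128.08], [-72.61, 78.16], [10.71, 143.7], [-87.88, 267.88], [4.46, 118.87], [-176.78, 176.78]. Speed limits (degrees/s): [147.25, 147.25, 180, 180, 180, 180, 180].

### API

Orientations are given as a 3x3 rotation matrix whose columns are the frame's x, y, z axes.
In Python, from station import r gives the robot as it stands.
- The arm moves only by the shell command python3 -m crank 'ROWS'. ROWS is JSON, a list of rows, each an object with "claw": the closure, from -1 (fully open) to 1 (shut), so that 0 is half open; "dp": the shift along the tool's x, y, z in mm, a list of three; "delta_rot": the turn, a rotation vector about the tool's x, y, z in rad, a list of three. A call has 1 to 20 rows; each row is the pose to reach, as a shift and turn from the pose commanded when the call began, along the tool's axes at that moment; what a row does not reach only later rows make up. A row lasts 1/10 s, in which the tool goes at most 50 mm and 8.59 degrees, less where a joint would pass 70% of its speed; a pose out of reach is approached as far as the arm can. A call with a gripper value outside its range is refused whole. The fingers move at their own pace and stop on an object; the grip force is fixed at half the most. Time passes only in rows, so rows that repeat a pose let the fingers close. It gives the time, the measured TCP pose, the force and the opening at its end, in the units of the state.
- r.read_state(): the state, without advancing time (a new reading comes with each control period).
- r.grab_frame(name): name is "scene" or "top" or "wrist"; returns (picture, depth): 400x640x3 uint8, red, green, blue; 400x640 float32, m along the optical axis (not along the pixel's ray), 0 where there is no reading.
- r.camera_params(name): a dict with "mtx" (3x3 intrinsics, pixels), "origin" and "attitude" of the camera in the world; the wrist camera has in their place "hand_eye" (4x4, takes a point from camera to tool coordinates, whose origin is the TCP and whose axes are the tool frame's). Camera axes: x right, y down, z forward; pixel columns grow to the right and rows downward; lengths in m; the calibration is good to about 2 mm. The wrist camera is an equidistant fisheye: a pixel r from the principal point sees the ray r / f radians off the axis. A picture is of the moment at which its call begins: read the wrist's pose just before it. camera_params takes no time and is no camera call.
- r.hand_in(): hands the job in, once; it reports no verdict.
The state is a dict: "time": time; "joints": joint angles; "joint_vel": joint speeds; "effort": joint torques, N m; "ee_pos": TCP position; "tcp_rot": TCP orientation; "force": force on the tool from outside, world axes, zero at the start; "moment": the same for the moment, N m; "gripper_width": opening from 0.0 (shut) to 1.0 (fully open).
Only numpy, scipy, OpenCV 4.12 (cv2) and the standard library are available. Lean on these libraries where they do the work, as an engineer would, in place of code of your own. Each camera call takes 0.05 s, during which the arm holds its last target. There are 200 camera calls.

## Working session

There is one attempt and no reset: what is moved stays moved. The work goes in short steps, Python scripts to look and compute and a shell command to move; the robot and the scene stay as the last step left them, time stands still between calls to the robot, and variables do not carry over. Pictures are saved under pics/ and viewed, on a budget of 14 in all, crops included, one or two more only if the job needs it, and the job is handed in when it is done.

```bash
ls; mkdir -p pics; python3 - <<'E'
from station import r
import cv2,numpy as np
s=r.read_state();print({k:np.round(v,3).tolist() for k,v in s.items()})
for n in("scene","top"):
    p,d=r.grab_frame(n);cv2.imwrite(f"pics/{n}0.png",p[:,:,::-1]);np.save(f"{n}0.npy",d)
    print(n,r.camera_params(n))
print(r.camera_params("wrist"))
E
```

```text
pics
{'time': 0.0, 'joints': [-78.983, 33.924, 2.768, 92.237, -1.907, 54.013, -1.932], 'joint_vel': [0.033, 0.002, -0.034, 0.019, -0.007, -0.003, -0.002], 'effort': [-0.0, -54.869, 1.546, -19.812, 0.009, 0.009, 0.0], 'ee_pos': [0.204, 0.695, 0.244], 'tcp_rot': [[-0.0, 0.282, 0.959], [-0.002, 0.959, -0.282], [-1.0, -0.002, 0.0]], 'force': [-0.178, -1.033, -0.1], 'moment': [-0.005, -0.047, -0.002], 'gripper_width': 1.0}
scene {'mtx': array([[367.39751172,   0.        , 306.48663412],
       [  0.        , 367.39751172, 199.8844035 ],
       [  0.        ,   0.        ,   1.        ]]), 'origin': array([ 0.16832766, -0.66276083,  0.69635391]), 'attitude': array([[ 0.85157261, -0.33880087,  0.40004757],
       [-0.52419085, -0.56039116,  0.64123763],
       [ 0.00693125, -0.75576168, -0.65481008]])}
top {'mtx': array([[419.03357074,   0.        , 318.50255713],
       [  0.        , 419.03357074, 197.61766215],
       [  0.        ,   0.        ,   1.        ]]), 'origin': array([ 0.3172554 , -0.06874126,  1.21095782]), 'attitude': array([[ 0.02646426, -0.98537709,  0.16832003],
       [-0.99956469, -0.02388756,  0.01731512],
       [-0.01304117, -0.16870499, -0.98558031]])}
{'mtx': array([[309.70691629,   0.        , 323.76043444],
       [  0.        , 309.70691629, 198.20734178],
       [  0.        ,   0.        ,   1.        ]]), 'hand_eye': array([[ 2.91823364e-04, -3.09953613e-01,  9.50751636e-01,
        -1.27900659e-01],
       [ 9.99999867e-01, -3.12875237e-04, -4.08939749e-04,
         5.31042213e-04],
       [ 4.24218996e-04,  9.50751629e-01,  3.09953481e-01,
        -8.01630869e-02],
       [ 0.00000000e+00,  0.00000000e+00,  0.00000000e+00,
         1.00000000e+00]])}
```

View pics/top0.png

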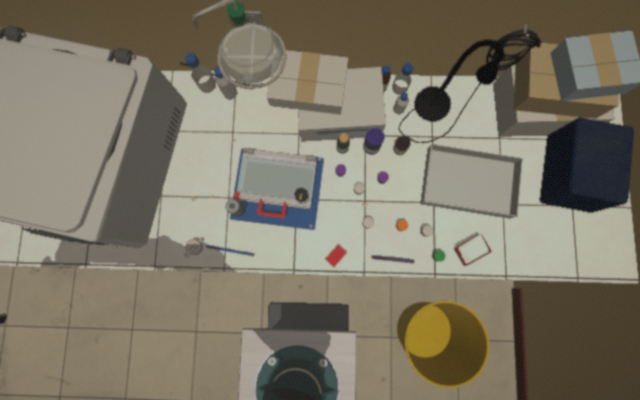

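View pics/scene0.png

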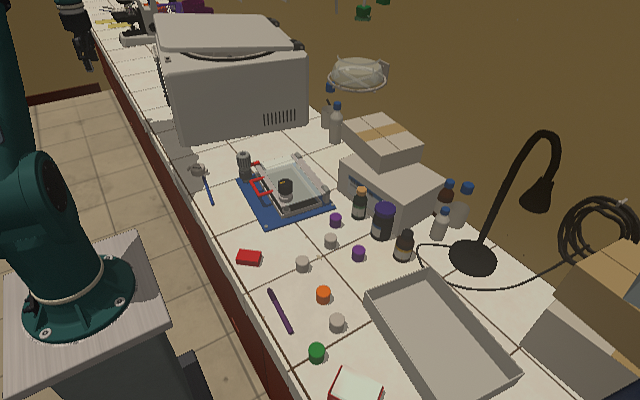

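Top view: the carrier is at about (278,188), with the red handle at (272,208), collar (233,206) and knob (302,195). Steel tins are at about (359,188), (368,222) and (427,230). The purple, orange and green look-alikes are nearby.

```bash
cat > h.py <<'E'
from station import r
import cv2,numpy as np
def ray(n,u,v):
    c=r.camera_params(n);d=np.linalg.inv(c['mtx'])@[u,v,1];return c['origin'],c['attitude']@d
def at_z(n,u,v,z):
    o,d=ray(n,u,v);return o+d*(z-o[2])/d[2]
def tri(obs): # [(o,d)..]
    A=np.zeros((3,3));b=np.zeros(3)
    for o,d in obs:
        d=d/np.linalg.norm(d);P=np.eye(3)-np.outer(d,d);A+=P;b+=P@o
    x=np.linalg.solve(A,b)
    return x,[np.linalg.norm((np.eye(3)-np.outer(d,d)/(d@d))@(x-o)) for o,d in obs]
def dpt(n,u,v,D):
    o,d=ray(n,u,v);return o+d*D[int(round(v)),int(round(u))]
def wray(u,v,s):
    c=r.camera_params('wrist');K=c['mtx'];x=(u-K[0,2])/K[0,0];y=(v-K[1,2])/K[1,1];t=np.hypot(x,y)
    d=np.array([x/t*np.sin(t),y/t*np.sin(t),np.cos(t)]) if t>0 else np.array([0,0,1.])
    H=c['hand_eye'];R=np.array(s['tcp_rot']);return R@H[:3,3]+np.array(s['ee_pos']),R@H[:3,:3]@d
E
python3 - <<'E'
import cv2
for n,(x0,y0,x1,y1,k) in dict(top=(215,125,455,275,3.3),scene=(225,140,385,340,3)).items():
    p=cv2.imread(f"pics/{n}0.png")[y0:y1,x0:x1];cv2.imwrite(f"pics/{n}c.png",cv2.resize(p,None,fx=k,fy=k,interpolation=cv2.INTER_CUBIC))
E
```

```text
(no output)
```

View pics/topc.png

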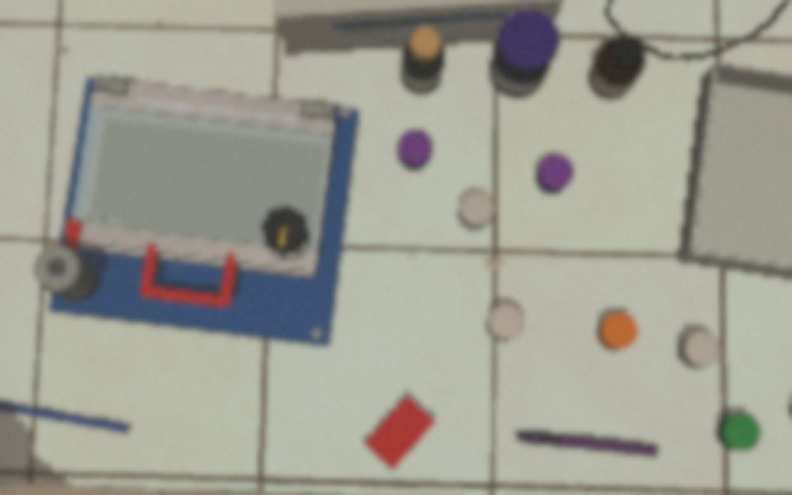

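View pics/scenec.png

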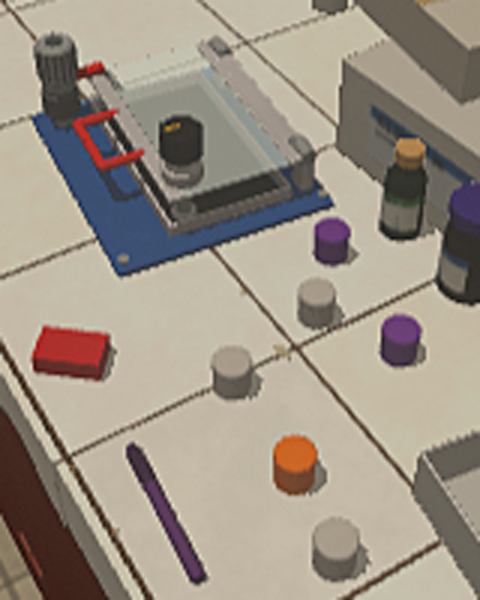

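```bash
python3 - <<'E'
from h import *
T=lambda x,y:((x+.5)/3.3-.5+215,(y+.5)/3.3-.5+125)
S=lambda x,y:((x+.5)/3-.5+225,(y+.5)/3-.5+140)
Dt=np.load('top0.npy');Ds=np.load('scene0.npy')
for n,a,b in [("collar",(58,266),(57,41)),("knob",(286,223),(181,124)),("A",(476,206),(317,289)),("B",(505,318),(231,357)),("C",(699,345),(336,530)),("handle",(186,298),(91,146)),("FRhole",(317,333),(124,259)),("FR",(328,344),(121,272)),("green",(425,42),(410,147)),("jar",(528,40),(475,205)),("brown",(618,58),(0,0)),("purp1",(415,148),(332,230)),("purp2",(554,172),(401,329)),("orange",(618,329),(296,450)),("redtip",(72,230),(100,68))]:
    x,e=tri([ray('top',*T(*a)),ray('scene',*S(*b))])
    print(n,x.round(4),np.round(e,4),'depth',dpt('top',*T(*a),Dt).round(3),dpt('scene',*S(*b),Ds).round(3) if b[0] else '')
c=[at_z('top',*T(*q),.008) for q in [(52,310),(328,344),(357,110),(92,78)]]
for q in c:print(q.round(4))
for a,b in((0,1),(3,2),(1,2),(0,3)):
    v=c[b]-c[a];print(np.linalg.norm(v).round(4),np.degrees(np.arctan2(v[1],v[0])).round(2))
E
```

```text
collar [0.4802 0.1803 0.1075] [0.0008 0.0008] depth [0.48  0.181 0.104] [0.481 0.181 0.107]
knob [ 0.5163 -0.0029  0.1156] [0.0015 0.0015] depth [ 0.519 -0.003  0.11 ] [ 0.515 -0.002  0.115]
A [ 0.551  -0.1624  0.036 ] [0.0002 0.0002] depth [ 0.552 -0.163  0.03 ] [ 0.551 -0.162  0.036]
B [ 0.4538 -0.1879  0.0364] [0.0007 0.0007] depth [ 0.455 -0.188  0.034] [ 0.453 -0.187  0.036]
C [ 0.4356 -0.3525  0.037 ] [0.0002 0.0002] depth [ 0.435 -0.352  0.038] [ 0.436 -0.352  0.037]
handle [0.4637 0.0823 0.0535] [0.001 0.001] depth [0.462 0.082 0.06 ] [0.462 0.076 0.059]
FRhole [ 0.4401 -0.0275  0.0128] [0.0001 0.0001] depth [ 0.44  -0.027  0.008] [ 0.44  -0.028  0.013]
FR [ 0.4315 -0.0374  0.0097] [0.0005 0.0005] depth [ 0.317 -0.069  1.211] [ 0.433 -0.036  0.008]
green [ 0.6773 -0.1135  0.0992] [0. 0.] depth [ 0.676 -0.113  0.103] [ 0.676 -0.115  0.1  ]
jar [ 0.6798 -0.1986  0.0974] [0.0019 0.0019] depth [ 0.682 -0.2    0.097] [ 0.676 -0.2    0.1  ]
brown [ 0.4344 -0.1934  0.4333] [0.1223 0.1223] depth [ 0.67  -0.276  0.088] 
purp1 [ 0.6025 -0.1092  0.0341] [0.0006 0.0006] depth [ 0.602 -0.109  0.033] [ 0.603 -0.109  0.034]
purp2 [ 0.5843 -0.2306  0.0328] [0.0008 0.0008] depth [ 0.584 -0.231  0.031] [ 0.585 -0.231  0.034]
orange [ 0.4481 -0.2845  0.0358] [0.0007 0.0007] depth [ 0.448 -0.285  0.034] [ 0.449 -0.284  0.034]
redtip [0.5196 0.1801 0.0616] [0.0024 0.0024] depth [0.517 0.18  0.065] [0.521 0.177 0.064]
[0.4549 0.2058 0.008 ]
[ 0.4311 -0.0372  0.008 ]
[ 0.642  -0.0573  0.008 ]
[0.6663 0.1827 0.008 ]
0.2442 -95.59
0.2412 -95.78
0.2118 -5.44
0.2126 -6.25
```

```bash
python3 - <<'E'
from h import *
pts=[]
for n in('top','scene'):
    D=np.load(n+'0.npy');c=r.camera_params(n);v,u=np.mgrid[:400,:640];K=c['mtx']
    P=np.stack([(u-K[0,2])/K[0,0]*D,(v-K[1,2])/K[1,1]*D,D],-1)[D>0]@c['attitude'].T+c['origin'];pts.append(P)
P=np.vstack(pts)
for x in np.arange(.1,.75,.05):
    print(round(x,2),[int(1000*Q.max()) if len(Q:=P[(abs(P[:,0]-x)<.025)&(abs(P[:,1]-y)<.025)][:,2]) else None for y in np.arange(.8,-.45,-.05)])
E
```

```text
0.1 [-787, -786, -785, -780, -790, -787, -780, -784, -787, -784, -786, -788, 532, 550, 528, 35, 22, 35, 19, 6, -695, -785, -786, -782, -419]
0.15 [-788, -789, 440, 441, 299, -786, -786, -785, -784, -787, -781, -787, -699, 5, 5, 6, 5, 7, 5, 5, -695, -787, -784, -783, -421]
0.2 [-788, 338, 430, 442, 348, -784, -787, -785, -786, -787, -787, -787, -787, -788, -787, -785, -786, -783, -788, -785, -787, -781, -786, -786, -784]
0.25 [-786, 338, 432, 436, -789, -779, -786, -786, -787, -788, -786, -786, -781, -787, -786, -786, -786, -785, -784, -780, -784, -788, -783, -781, -779]
0.3 [5, 4, 5, 4, 4, 5, 5, 6, 6, 5, 5, 7, 4, 4, 6, 6, 8, 6, 6, 8, 4, 8, 5, 5, 6]
0.35 [6, 4, 6, 5, 6, 259, 268, 270, 6, 26, 31, 14, 14, 12, 6, 5, 7, 23, 26, 23, 16, 16, 16, 35, 37]
0.4 [5, 273, 342, 343, 344, 344, 344, 342, 9, 19, 30, 11, 6, 5, 7, 7, 6, 5, 24, 5, 6, 6, 5, 37, 37]
0.45 [343, 344, 344, 343, 342, 342, 341, 341, 263, 4, 6, 7, 110, 109, 63, 62, 15, 14, 6, 34, 38, 35, 38, 38, 7]
0.5 [341, 340, 339, 339, 338, 337, 337, 336, 315, 5, 6, 5, 109, 108, 61, 62, 117, 60, 7, 7, 8, 8, 6, 57, 56]
0.55 [336, 336, 335, 334, 333, 332, 332, 331, 325, 4, 6, 6, 65, 61, 59, 60, 114, 58, 7, 40, 36, 36, 6, 58, 11]
0.6 [331, 330, 330, 329, 328, 329, 328, 327, 324, 6, 5, 6, 58, 61, 60, 61, 60, 62, 37, 6, 37, 37, 5, 57, 10]
0.65 [325, 326, 326, 324, 324, 322, 322, 322, 320, 7, 5, 6, 11, 64, 62, 60, 65, 64, 102, 95, 104, 88, 94, 56, 57]
0.7 [319, 321, 320, 320, 319, 319, 318, 317, 316, 190, 7, 5, 5, 5, 6, 6, 115, 115, 115, 116, 117, 114, 92, 56, 56]
```

```bash
cat > plan.py <<'E'
import sys,numpy as np
from station import r
from scipy.spatial.transform import Rotation as Ro
# usage: plan.py x y z heading(deg) [more quads] -> dp(mm), rot in the current tool frame
s=r.read_state();R=np.array(s['tcp_rot']);p=np.array(s['ee_pos'])
print('t',s['time'],'pos',p.round(4),'head',np.degrees(np.arctan2(R[1,1],R[0,1])).round(1),'w',round(s['gripper_width'],3),'F',np.round(s['force'],1),'j',np.round(s['joints'],0))
a=np.array(sys.argv[1:],float).reshape(-1,4)
for x,y,z,h in a:
    h=np.radians(h);Y=np.array([np.cos(h),np.sin(h),0]);X=np.array([0,0,-1.]);Rt=np.c_[X,Y,np.cross(X,Y)]
    print('dp',(R.T@(np.array([x,y,z])-p)*1e3).round(1),'rot',Ro.from_matrix(R.T@Rt).as_rotvec().round(3))
E
python3 plan.py .204 .696 .42 73.6  .27 .43 .42 50  .36 .30 .40 20 .4804 .181 .20 -17
```

```text
t 0.1 pos [0.2042 0.6949 0.2442] head 73.6 w 1.001 F [-0.4  0.8 -0.4] j [-79.  34.   3.  92.  -2.  54.  -2.]
dp [-175.8    0.7   -0.5] rot [0.001 0.    0.002]
dp [-175.2 -235.9  137.8] rot [0.412 0.001 0.002]
dp [-155.  -335.3  260.8] rot [0.936 0.001 0.002]
dp [  45.2 -415.1  409.8] rot [1.582 0.002 0.002]
```

```bash
python3 -m crank '[{"claw":-1,"dp":[-60,0,0],"delta_rot":[0,0,0]},{"claw":-1,"dp":[-120,0,0],"delta_rot":[0,0,0]},{"claw":-1,"dp":[-176,0,0],"delta_rot":[0,0,0]},{"claw":-1,"dp":[-176,0,0],"delta_rot":[0,0,0]},{"claw":-1,"dp":[-176,-40,23],"delta_rot":[0.07,0,0]},{"claw":-1,"dp":[-176,-80,46],"delta_rot":[0.14,0,0]},{"claw":-1,"dp":[-176,-120,70],"delta_rot":[0.21,0,0]},{"claw":-1,"dp":[-176,-160,93],"delta_rot":[0.28,0,0]},{"claw":-1,"dp":[-176,-200,116],"delta_rot":[0.35,0,0]},{"claw":-1,"dp":[-176,-236,138],"delta_rot":[0.41,0,0]},{"claw":-1,"dp":[-170,-262,170],"delta_rot":[0.54,0,0]},{"claw":-1,"dp":[-165,-286,200],"delta_rot":[0.67,0,0]},{"claw":-1,"dp":[-160,-310,230],"delta_rot":[0.80,0,0]},{"claw":-1,"dp":[-155,-335,261],"delta_rot":[0.93,0,0]},{"claw":-1,"dp":[-130,-347,280],"delta_rot":[1.06,0,0]},{"claw":-1,"dp":[-105,-359,300],"delta_rot":[1.19,0,0]},{"claw":-1,"dp":[-80,-371,330],"delta_rot":[1.32,0,0]},{"claw":-1,"dp":[-50,-385,355],"delta_rot":[1.45,0,0]},{"claw":-1,"dp":[-15,-400,385],"delta_rot":[1.58,0,0]},{"claw":-1,"dp":[20,-415,410],"delta_rot":[1.58,0,0]}]'; python3 plan.py .4804 .181 .13 -17 .4804 .181 .083 -17
```

```text
time: 2.1
ee_pos: [0.4819, 0.1811, 0.2241]
tcp_rot: [[0.001, 0.956, -0.292], [-0.0, -0.292, -0.956], [-1.0, 0.001, -0.0]]
force: [-0.1, 1.0, 1.1]
gripper_width: 1.001
t 2.1 pos [0.4819 0.1811 0.2241] head -17.0 w 1.001 F [-0.1  1.   1.1] j [-47.  22.  27. 121. -16.  40. -26.]
dp [94.1 -1.5  0.5] rot [-0.    -0.    -0.001]
dp [141.1  -1.6   0.5] rot [-0.    -0.    -0.001]
```

```bash
python3 - <<'E'
from h import *
s=r.read_state();p,d=r.grab_frame('wrist');cv2.imwrite('pics/w1.png',p[:,:,::-1])
E
```

```text
(no output)
```

View pics/w1.png

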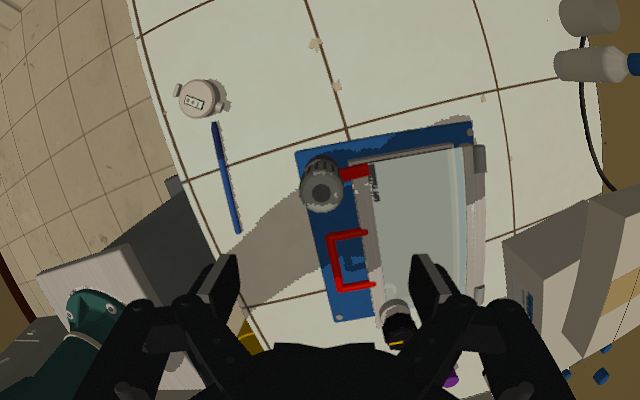

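Wrist view: the collar top is at (321,191), the handle bar middle near (336,263) and the knob near (398,330).

```bash
python3 - <<'E'
from h import *
T=lambda x,y:((x+.5)/3.3-.5+215,(y+.5)/3.3-.5+125)
s=r.read_state()
for n,a,b in(("collar",(58,266),(321,191)),("handle",(186,298),(336,263))):
    x,e=tri([ray('top',*T(*a)),wray(*b,s)]);print(n,x.round(4),np.round(e,4))
    o,d=wray(*b,s);z={'collar':.104,'handle':.052}[n];print((o+d*(z-o[2])/d[2]).round(4), at_z('top',*T(*a),z).round(4))
E
```

```text
collar [0.4805 0.1814 0.1028] [0.0004 0.0004]
[0.481  0.1816 0.104 ] [0.4799 0.1813 0.104 ]
handle [0.4647 0.0824 0.0506] [0.0017 0.0017]
[0.4665 0.0826 0.052 ] [0.4629 0.0828 0.052 ]
```

```bash
python3 -m crank '[{"claw":-1,"dp":[48,-1.4,0],"delta_rot":[0,0,0]},{"claw":-1,"dp":[94,-1.4,0],"delta_rot":[0,0,0]},{"claw":-1,"dp":[120,-1.4,0],"delta_rot":[0,0,0]},{"claw":-1,"dp":[140,-1.4,0],"delta_rot":[0,0,0]},{"claw":-1,"dp":[140,-1.4,0],"delta_rot":[0,0,0]},{"claw":1,"dp":[140,-1.4,0],"delta_rot":[0,0,0]},{"claw":1,"dp":[140,-1.4,0],"delta_rot":[0,0,0]},{"claw":1,"dp":[140,-1.4,0],"delta_rot":[0,0,0]},{"claw":1,"dp":[140,-1.4,0],"delta_rot":[0,0,0]},{"claw":1,"dp":[140,-1.4,0],"delta_rot":[0,0,0]},{"claw":1,"dp":[140,-1.4,0],"delta_rot":[0,0,0]},{"claw":1,"dp":[140,-1.4,0],"delta_rot":[0,0,0]}]'
```

```text
time: 3.35
ee_pos: [0.4802, 0.1827, 0.0868]
tcp_rot: [[0.002, 0.957, -0.291], [0.001, -0.291, -0.957], [-1.0, 0.002, -0.002]]
force: [-1.5, -0.7, 5.6]
gripper_width: 0.429
```

```bash
python3 -m crank '[{"claw":1,"dp":[-5,0,0],"delta_rot":[0,0,0]},{"claw":1,"dp":[-10.5,0,0],"delta_rot":[0,0,0]},{"claw":1,"dp":[-10.5,0,0],"delta_rot":[0,0,0]},{"claw":1,"dp":[-10.5,0,0],"delta_rot":[0,0,0]}]'
```

```text
time: 3.75
ee_pos: [0.4801, 0.1827, 0.0959]
tcp_rot: [[0.002, 0.957, -0.29], [0.0, -0.29, -0.957], [-1.0, 0.002, -0.001]]
force: [2.7, 1.4, -8.3]
gripper_width: 0.422
```

```bash
python3 -m crank '[{"claw":1,"dp":[0,0,0],"delta_rot":[-0.12,0,0]},{"claw":1,"dp":[0,0,0],"delta_rot":[-0.24,0,0]},{"claw":1,"dp":[0,0,0],"delta_rot":[-0.36,0,0]},{"claw":1,"dp":[0,0,0],"delta_rot":[-0.48,0,0]},{"claw":1,"dp":[0,0,0],"delta_rot":[-0.60,0,0]},{"claw":1,"dp":[0,0,0],"delta_rot":[-0.72,0,0]},{"claw":1,"dp":[0,0,0],"delta_rot":[-0.84,0,0]},{"claw":1,"dp":[0,0,0],"delta_rot":[-0.96,0,0]},{"claw":1,"dp":[0,0,0],"delta_rot":[-1.08,0,0]},{"claw":1,"dp":[0,0,0],"delta_rot":[-1.2,0,0]},{"claw":1,"dp":[0,0,0],"delta_rot":[-1.3,0,0]},{"claw":1,"dp":[0,0,0],"delta_rot":[-1.32,0,0]},{"claw":1,"dp":[0,0,0],"delta_rot":[-1.32,0,0]}]'; python3 plan.py; python3 -c "
from station import r;print(r.read_state()['moment'])"
```

```text
time: 5.05
ee_pos: [0.4825, 0.1836, 0.0961]
tcp_rot: [[0.005, 0.525, 0.851], [0.004, 0.851, -0.525], [-1.0, 0.006, 0.003]]
force: [4.9, 3.9, -8.9]
gripper_width: 0.422
t 5.05 pos [0.4825 0.1836 0.0961] head 58.3 w 0.422 F [ 4.9  3.9 -8.9] j [-25.  33.  -1. 125.   2.  22.  31.]
[ 0.74234781 -1.0807095  -1.00591635]
```

```bash
python3 -m crank '[{"claw":1,"dp":[5,0,0],"delta_rot":[0,0,0]},{"claw":1,"dp":[10,0,0],"delta_rot":[0,0,0]},{"claw":1,"dp":[10,0,0],"delta_rot":[0,0,0]},{"claw":-1,"dp":[10,0,0],"delta_rot":[0,0,0]},{"claw":-1,"dp":[10,0,0],"delta_rot":[0,0,0]},{"claw":-1,"dp":[10,0,0],"delta_rot":[0,0,0]},{"claw":-1,"dp":[10,0,0],"delta_rot":[0,0,0]},{"claw":-1,"dp":[10,0,0],"delta_rot":[0,0,0]},{"claw":-1,"dp":[-30,0,0],"delta_rot":[0,0,0]},{"claw":-1,"dp":[-70,0,0],"delta_rot":[0,0,0]},{"claw":-1,"dp":[-100,0,0],"delta_rot":[0,0,0]},{"claw":-1,"dp":[-140,0,0],"delta_rot":[0,0,0]},{"claw":-1,"dp":[-140,0,0],"delta_rot":[0,0,0]}]'; python3 - <<'E'
from h import *
o=[]
for n,(x0,y0,x1,y1,k) in dict(scene=(225,140,325,240,4),wrist=(180,80,500,360,1.43)).items():
    s=r.read_state();p,d=r.grab_frame(n);cv2.imwrite(f'pics/{n}2.png',p[:,:,::-1]);o.append(cv2.resize(p[y0:y1,x0:x1,::-1],(400,400),interpolation=cv2.INTER_CUBIC))
cv2.imwrite('pics/rel.png',np.hstack(o))
E
python3 plan.py .4655 .082 .17 -5.7 .4655 .082 .052 -5.7
```

```text
time: 6.35
ee_pos: [0.4824, 0.1835, 0.2407]
tcp_rot: [[0.009, 0.519, 0.855], [0.004, 0.855, -0.519], [-1.0, 0.008, 0.006]]
force: [2.1, 0.1, 0.5]
gripper_width: 0.999
t 6.45 pos [0.4796 0.1823 0.2366] head 58.7 w 1.001 F [-0.  -0.1 -1.3] j [-24.  19.  -2. 120.   1.  41.  32.]
dp [ 66.5 -93.1  39.9] rot [ 1.125  0.    -0.002]
dp [184.5 -93.3  39.8] rot [ 1.125  0.    -0.002]
```

View pics/rel.png

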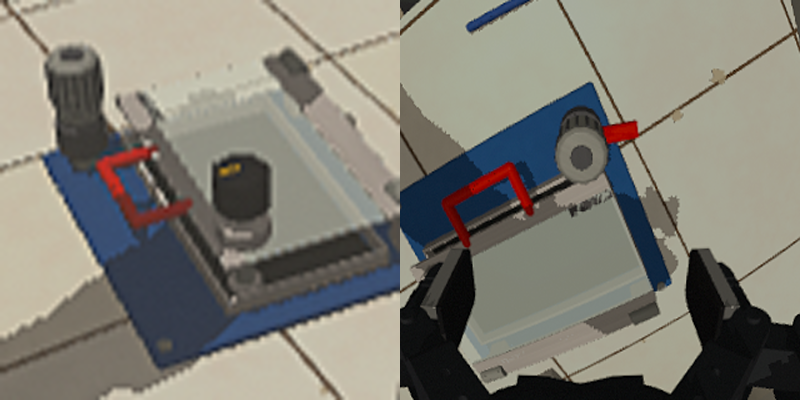

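```bash
python3 - <<'E'
from h import *
c=r.camera_params('scene');K=c['mtx']
def pts(D):
    v,u=np.mgrid[140:175,232:256];z=D[140:175,232:256]
    P=np.stack([(u-K[0,2])/K[0,0]*z,(v-K[1,2])/K[1,1]*z,z],-1).reshape(-1,3)@c['attitude'].T+c['origin']
    return P[np.hypot(P[:,0]-.4805,P[:,1]-.1813)<.022]
_,D=r.grab_frame('scene')
for Q in(np.load('scene0.npy'),D):
    z=np.sort(pts(Q)[:,2])[::-1];print(z[:30].round(4),z[:20].mean())
E
python3 -m crank '[{"claw":0.34,"dp":[17,-23,10],"delta_rot":[0.14,0,0]},{"claw":0.34,"dp":[34,-46,20],"delta_rot":[0.28,0,0]},{"claw":0.34,"dp":[50,-70,30],"delta_rot":[0.42,0,0]},{"claw":0.34,"dp":[66,-93,40],"delta_rot":[0.56,0,0]},{"claw":0.34,"dp":[66,-93,40],"delta_rot":[0.70,0,0]},{"claw":0.34,"dp":[66,-93,40],"delta_rot":[0.84,0,0]},{"claw":0.34,"dp":[66,-93,40],"delta_rot":[0.98,0,0]},{"claw":0.34,"dp":[90,-93,40],"delta_rot":[1.125,0,0]},{"claw":0.34,"dp":[110,-93,40],"delta_rot":[1.125,0,0]},{"claw":0.34,"dp":[110,-93,40],"delta_rot":[1.125,0,0]}]'; python3 plan.py .4655 .082 .053 -5.7
python3 - <<'E'
from h import *
s=r.read_state();p,d=r.grab_frame('wrist');cv2.imwrite('pics/w3.png',p[:,:,::-1])
E
```

```text
[0.1092 0.1091 0.1087 0.1086 0.1086 0.1084 0.1083 0.1083 0.1081 0.108
 0.1079 0.1078 0.1076 0.1076 0.1076 0.1075 0.1073 0.1072 0.1072 0.1071
 0.1071 0.107  0.1069 0.1069 0.1069 0.1068 0.1068 0.1067 0.1066 0.1065] 0.10801156535742426
[0.1104 0.1098 0.1097 0.1097 0.1091 0.109  0.1085 0.1085 0.1081 0.1081
 0.1079 0.1077 0.1074 0.1074 0.1073 0.1072 0.1071 0.1071 0.107  0.107
 0.107  0.107  0.1067 0.1066 0.1066 0.1065 0.1064 0.1064 0.1063 0.1062] 0.10820722748964298
time: 7.5
ee_pos: [0.4623, 0.0814, 0.1227]
tcp_rot: [[-0.008, 0.995, -0.099], [-0.003, -0.099, -0.995], [-1.0, -0.008, 0.003]]
force: [-0.4, 1.1, -0.0]
gripper_width: 0.33
t 7.5 pos [0.4623 0.0814 0.1227] head -5.7 w 0.33 F [-0.4  1.1 -0. ] j [-25.  28.  13. 130. -15.  23.  -6.]
dp [69.7  3.7 -1.1] rot [0.    0.003 0.008]
```

View pics/w3.png

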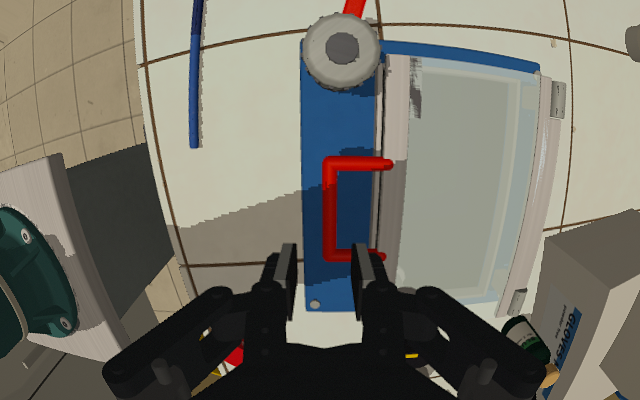

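```bash
python3 - <<'E'
from h import *
s=r.read_state()
for u,v in((331,210),(330,170),(331,250)):
    o,d=wray(u,v,s);print((o+d*(.052-o[2])/d[2]).round(4))
E
python3 -m crank '[{"claw":0.34,"dp":[35,3,-1],"delta_rot":[0,0,0.008]},{"claw":0.34,"dp":[55,3,-1],"delta_rot":[0,0,0.008]},{"claw":0.34,"dp":[69,3,-1],"delta_rot":[0,0,0.008]},{"claw":0.34,"dp":[69,3,-1],"delta_rot":[0,0,0.008]},{"claw":1,"dp":[69,3,-1],"delta_rot":[0,0,0.008]},{"claw":1,"dp":[69,3,-1],"delta_rot":[0,0,0.008]},{"claw":1,"dp":[69,3,-1],"delta_rot":[0,0,0.008]},{"claw":1,"dp":[69,3,-1],"delta_rot":[0,0,0.008]},{"claw":1,"dp":[69,3,-1],"delta_rot":[0,0,0.008]}]'; python3 plan.py
```

```text
[0.4679 0.0873 0.052 ]
[0.4698 0.1154 0.052 ]
[0.465  0.0565 0.052 ]
time: 8.45
ee_pos: [0.4657, 0.0828, 0.0572]
tcp_rot: [[0.003, 0.995, -0.099], [-0.001, -0.099, -0.995], [-1.0, 0.003, 0.0]]
force: [-6.2, 1.3, 3.3]
gripper_width: 0.091
t 8.45 pos [0.4657 0.0828 0.0572] head -5.7 w 0.091 F [-6.2  1.3  3.3] j [-21.  36.   8. 131. -18.  14.  -3.]
```

```bash
python3 -m crank '[{"claw":1,"dp":[-13,0.5,0],"delta_rot":[0,0,0]},{"claw":1,"dp":[-26,2,0],"delta_rot":[0,0,0]},{"claw":1,"dp":[-52,8,0],"delta_rot":[0,0,0]},{"claw":1,"dp":[-76,17.4,0],"delta_rot":[0,0,0]},{"claw":1,"dp":[-99,30.6,0],"delta_rot":[0,0,0]},{"claw":1,"dp":[-119,47,0],"delta_rot":[0,0,0]}]'; python3 plan.py
```

```text
time: 9.05
ee_pos: [0.5098, 0.0784, 0.1768]
tcp_rot: [[-0.001, 0.995, -0.099], [-0.0, -0.099, -0.995], [-1.0, -0.001, 0.001]]
force: [-5.1, 1.8, -4.1]
gripper_width: 0.086
t 9.05 pos [0.5098 0.0784 0.1768] head -5.7 w 0.086 F [-5.1  1.8 -4.1] j [-26.  26.  16. 123. -13.  33.  -6.]
```

```bash
python3 -m crank '[{"claw":1,"dp":[-18,19,0],"delta_rot":[0,0,0]},{"claw":1,"dp":[-33,41,0],"delta_rot":[0,0,0]},{"claw":1,"dp":[-44,65,0],"delta_rot":[0,0,0]},{"claw":1,"dp":[-52,90,0],"delta_rot":[0,0,0]},{"claw":1,"dp":[-55.6,116,0],"delta_rot":[0,0,0]},{"claw":1,"dp":[-56,133,0],"delta_rot":[0,0,0]},{"claw":1,"dp":[-56,133,0],"delta_rot":[0,0,0]},{"claw":1,"dp":[-56,133,0],"delta_rot":[0,0,0]},{"claw":0.34,"dp":[-56,133,0],"delta_rot":[0,0,0]},{"claw":0.34,"dp":[-56,133,0],"delta_rot":[0,0,0]},{"claw":0.34,"dp":[-56,133,0],"delta_rot":[0,0,0]},{"claw":0.34,"dp":[-86,133,0],"delta_rot":[0,0,0]},{"claw":0.34,"dp":[-120,133,0],"delta_rot":[0,0,0]},{"claw":0.34,"dp":[-130,100,0],"delta_rot":[0,0,0]},{"claw":0,"dp":[-130,60,0],"delta_rot":[0,0,0]},{"claw":-0.3,"dp":[-130,20,0],"delta_rot":[0,0,0]},{"claw":-0.3,"dp":[-130,-20,0],"delta_rot":[0,0,0]},{"claw":-0.3,"dp":[-130,-20,0],"delta_rot":[0,0,0]}]'; python3 - <<'E'
from h import *
o=[]
for n,(x0,y0,x1,y1) in dict(scene=(225,100,425,340),top=(215,125,455,275)).items():
    p,d=r.grab_frame(n);np.save(n+'3.npy',d);cv2.imwrite(f'pics/{n}3.png',p[:,:,::-1])
    o.append(cv2.resize(p[y0:y1,x0:x1,::-1],(400,480) if n=='scene' else (400,250),interpolation=cv2.INTER_CUBIC))
o[1]=np.vstack([o[1],np.zeros((230,400,3),np.uint8)])
cv2.imwrite('pics/open.png',np.hstack(o))
E
python3 plan.py
```

```text
time: 10.85
ee_pos: [0.4861, 0.0803, 0.3047]
tcp_rot: [[0.0, 0.995, -0.098], [-0.0, -0.098, -0.995], [-1.0, 0.0, 0.0]]
force: [0.3, -0.3, -0.7]
gripper_width: 0.65
t 10.95 pos [0.4922 0.0805 0.3061] head -5.7 w 0.645 F [ 0.1 -0.6 -0.4] j [-31.  13.  20. 118.  -6.  49. -13.]
```

View pics/open.png

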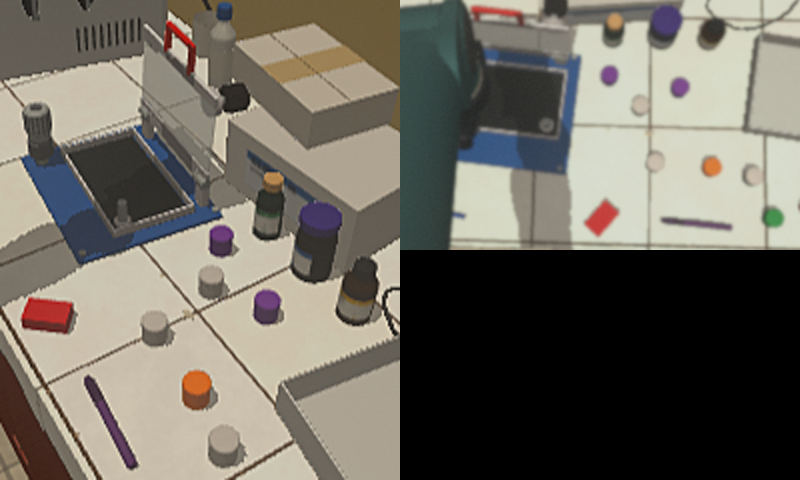

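The lid stands upright and the tins haven't moved. I'll fetch tin A first.

```bash
python3 plan.py .551 -.1624 .16 -5.7 .551 -.1624 .022 -5.7
```

```text
t 10.95 pos [0.4922 0.0805 0.3061] head -5.7 w 0.645 F [ 0.1 -0.6 -0.4] j [-31.  13.  20. 118.  -6.  49. -13.]
dp [146.6  81.3 236. ] rot [ 0.    -0.001 -0.008]
dp [284.5  80.2 236. ] rot [ 0.    -0.001 -0.008]
```

```bash
python3 -m crank '[{"claw":-0.3,"dp":[10,10,40],"delta_rot":[0,0,0]},{"claw":-0.3,"dp":[35,25,75],"delta_rot":[0,0,0]},{"claw":-0.3,"dp":[60,40,110],"delta_rot":[0,0,0]},{"claw":-0.3,"dp":[85,52,145],"delta_rot":[0,0,0]},{"claw":-0.3,"dp":[110,65,180],"delta_rot":[0,0,-0.008]},{"claw":-0.3,"dp":[130,75,215],"delta_rot":[0,0,-0.008]},{"claw":-0.3,"dp":[160,81,236],"delta_rot":[0,0,-0.008]},{"claw":-0.3,"dp":[200,81,236],"delta_rot":[0,0,-0.008]},{"claw":-0.3,"dp":[200,81,236],"delta_rot":[0,0,-0.008]},{"claw":-0.3,"dp":[200,81,236],"delta_rot":[0,0,-0.008]}]'; python3 - <<'E'
from h import *
s=r.read_state();p,d=r.grab_frame('wrist');cv2.imwrite('pics/w4.png',p[:,:,::-1])
E
python3 plan.py .551 -.1624 .022 -5.7
```

```text
time: 11.95
ee_pos: [0.5523, -0.163, 0.1061]
tcp_rot: [[-0.001, 0.995, -0.1], [0.0, -0.1, -0.995], [-1.0, -0.001, -0.0]]
force: [0.0, -0.5, 0.3]
gripper_width: 0.649
t 12.0 pos [ 0.5532 -0.1629  0.1074] head -5.7 w 0.651 F [ 0.5 -0.1 -0.3] j [  1.  35.  15. 117. -18.  29.  24.]
dp [85.4 -2.3 -0.2] rot [ 0.     0.    -0.001]
```

View pics/w4.png

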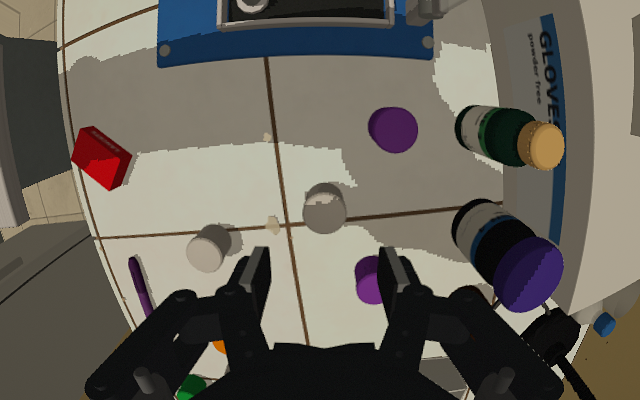

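Tin A is centred between the jaws, with its top at (324,201). Descend and grip.

```bash
python3 -m crank '[{"claw":-0.3,"dp":[40,-2,0],"delta_rot":[0,0,0]},{"claw":-0.3,"dp":[70,-2,0],"delta_rot":[0,0,0]},{"claw":-0.3,"dp":[84,-2,0],"delta_rot":[0,0,0]},{"claw":-0.3,"dp":[84,-2,0],"delta_rot":[0,0,0]},{"claw":1,"dp":[84,-2,0],"delta_rot":[0,0,0]},{"claw":1,"dp":[84,-2,0],"delta_rot":[0,0,0]},{"claw":1,"dp":[84,-2,0],"delta_rot":[0,0,0]},{"claw":1,"dp":[84,-2,0],"delta_rot":[0,0,0]},{"claw":1,"dp":[84,-2,0],"delta_rot":[0,0,0]},{"claw":1,"dp":[50,-2,0],"delta_rot":[0,0,0]},{"claw":1,"dp":[0,-2,0],"delta_rot":[0,0,0]},{"claw":1,"dp":[-10,-2,0],"delta_rot":[0,0,0]}]'; python3 - <<'E'
import numpy as np
c,s=np.cos(np.radians(-5.7)),np.sin(np.radians(-5.7))
for x,y in((-5,55),(-5,5),(-5,-45)):print((np.array([.56,.0725])+np.array([c*x-s*y,s*x+c*y])/1e3).round(4))
E
python3 plan.py .565 .127 .12 -5.7 .565 .127 .032 -5.7
```

```text
time: 13.2
ee_pos: [0.5531, -0.164, 0.122]
tcp_rot: [[0.009, 0.995, -0.1], [-0.003, -0.1, -0.995], [-1.0, 0.01, 0.002]]
force: [0.9, 0.2, 0.2]
gripper_width: 0.35
[0.5605 0.1277]
[0.5555 0.078 ]
[0.5506 0.0282]
t 13.2 pos [ 0.5531 -0.164   0.122 ] head -5.8 w 0.35 F [0.9 0.2 0.2] j [  0.  34.  16. 117. -18.  30.  24.]
dp [   1.4  -17.4 -290.7] rot [-0.001  0.002 -0.01 ]
dp [  89.4  -18.2 -290.9] rot [-0.001  0.002 -0.01 ]
```

```bash
python3 -m crank '[{"claw":1,"dp":[-5,-4,-45],"delta_rot":[0,0,0]},{"claw":1,"dp":[-5,-8,-90],"delta_rot":[0,0,-0.01]},{"claw":1,"dp":[-5,-12,-135],"delta_rot":[0,0,-0.01]},{"claw":1,"dp":[-5,-15,-180],"delta_rot":[0,0,-0.01]},{"claw":1,"dp":[-5,-18,-225],"delta_rot":[0,0,-0.01]},{"claw":1,"dp":[-5,-20,-265],"delta_rot":[0,0,-0.01]},{"claw":1,"dp":[0,-22,-291],"delta_rot":[0,0,-0.01]},{"claw":1,"dp":[30,-22,-291],"delta_rot":[0,0,-0.01]},{"claw":1,"dp":[60,-22,-291],"delta_rot":[0,0,-0.01]},{"claw":1,"dp":[78,-22,-291],"delta_rot":[0,0,-0.01]},{"claw":1,"dp":[84,-22,-291],"delta_rot":[0,0,-0.01]},{"claw":1,"dp":[84,-22,-291],"delta_rot":[0,0,-0.01]}]';python3 plan.py .5605 .1277 .031 -5.7
```

```text
time: 14.4
ee_pos: [0.5569, 0.1291, 0.0334]
tcp_rot: [[-0.01, 0.995, -0.1], [0.002, -0.1, -0.995], [-1.0, -0.01, -0.0]]
force: [-0.1, -0.0, -0.9]
gripper_width: 0.347
t 14.4 pos [0.5569 0.1291 0.0334] head -5.7 w 0.347 F [-0.1 -0.  -0.9] j [-27.  42.  13. 119. -25.  22.   1.]
dp [2.3 3.7 1. ] rot [-0.001 -0.001  0.01 ]
```

```bash
python3 -m crank '[{"claw":1,"dp":[2.5,0,0],"delta_rot":[0,0,0.01]},{"claw":1,"dp":[2.5,0,0],"delta_rot":[0,0,0.01]},{"claw":1,"dp":[2.5,0,0],"delta_rot":[0,0,0.01]}]'
```

```text
time: 14.7
ee_pos: [0.5577, 0.1291, 0.0328]
tcp_rot: [[0.002, 0.995, -0.1], [0.001, -0.1, -0.995], [-1.0, 0.002, -0.002]]
force: [-3.4, 0.5, 15.0]
gripper_width: 0.348
```

```bash
python3 -m crank '[{"claw":1,"dp":[-2,0,0],"delta_rot":[0,0,0]},{"claw":-0.1,"dp":[-2,0,0],"delta_rot":[0,0,0]},{"claw":-0.1,"dp":[-2,0,0],"delta_rot":[0,0,0]},{"claw":-0.1,"dp":[-2,0,0],"delta_rot":[0,0,0]},{"claw":-0.1,"dp":[-30,0,0],"delta_rot":[0,0,0]},{"claw":-0.1,"dp":[-80,0,0],"delta_rot":[0,0,0]},{"claw":-0.1,"dp":[-110,0,40],"delta_rot":[0,0,0]},{"claw":-0.3,"dp":[-110,-10,85],"delta_rot":[0,0,0]},{"claw":-0.3,"dp":[-110,-20,130],"delta_rot":[0,0,0]}]'
python3 - <<'E'
from h import *
p,d=r.grab_frame('scene');cv2.imwrite('pics/s5.png',p[:,:,::-1])
cv2.imwrite('pics/s5c.png',cv2.resize(p[140:340,225:385,::-1],None,fx=3,fy=3,interpolation=cv2.INTER_CUBIC))
E
python3 plan.py .4538 -.1879 .11 -5.7 .4538 -.1879 .022 -5.7
```

```text
time: 15.6
ee_pos: [0.5251, 0.0009, 0.1414]
tcp_rot: [[0.003, 0.995, -0.098], [-0.0, -0.098, -0.995], [-1.0, 0.003, -0.0]]
force: [0.7, -0.9, 0.4]
gripper_width: 0.652
t 15.65 pos [ 0.5202 -0.0093  0.1411] head -6.4 w 0.65 F [-3.  -5.5 -0.3] j [-19.  30.  20. 124. -19.  30.   9.]
dp [ 32.2 -46.2 184.7] rot [-0.012  0.006  0.001]
dp [120.2 -46.1 184.2] rot [-0.012  0.006  0.001]
```

View pics/s5c.png

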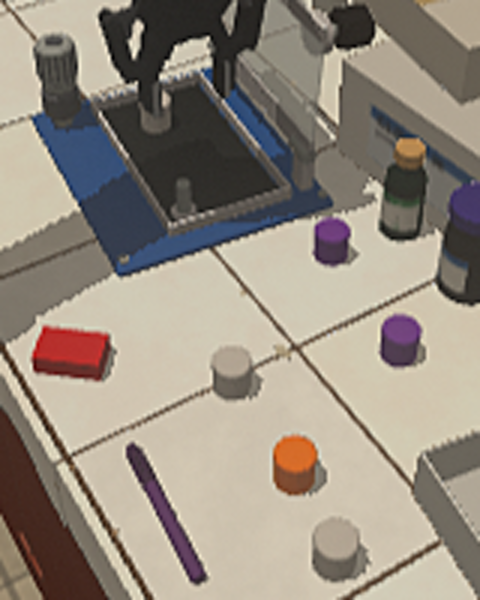

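```bash
python3 - <<'E'
from h import *
c=r.camera_params('scene');
for P in((.5577,.129,.041),(.5555,.078,.041),(.522,-.005,.141),(.5506,.0282,.041)):
    q=c['mtx']@c['attitude'].T@(np.array(P)-c['origin']);q/=q[2];print(P,((q[:2]-[225,140])*3).round())
p,d=r.grab_frame('scene');cv2.imwrite('pics/s6c.png',cv2.resize(p[140:240,225:345,::-1],None,fx=5,fy=5,interpolation=cv2.INTER_CUBIC))
E
python3 plan.py
```

```text
(0.5577, 0.129, 0.041) [156.  99.]
(0.5555, 0.078, 0.041) [179. 127.]
(0.522, -0.005, 0.141) [188.  98.]
(0.5506, 0.0282, 0.041) [200. 157.]
t 15.7 pos [ 0.5211 -0.0061  0.1406] head -6.4 w 0.649 F [-0.5 -0.3 -0.3] j [-19.  30.  20. 124. -19.  30.   9.]
```

View pics/s6c.png

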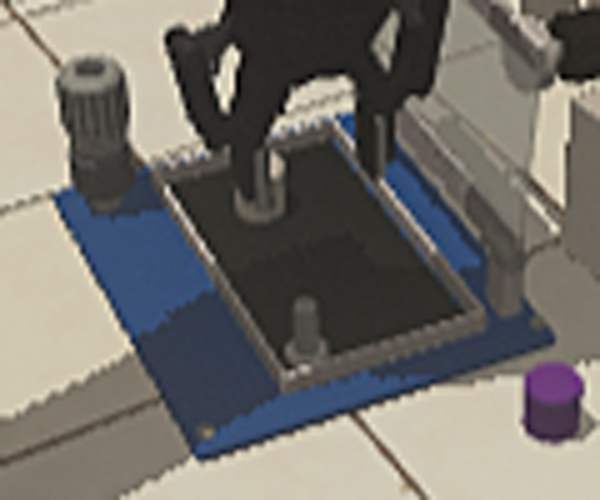

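Tin A stands in the tray at the expected spot. B and C are unmoved, so B is next.

```bash
python3 -m crank '[{"claw":-0.3,"dp":[10,-12,45],"delta_rot":[-0.012,0,0]},{"claw":-0.3,"dp":[20,-24,90],"delta_rot":[-0.012,0,0]},{"claw":-0.3,"dp":[30,-36,135],"delta_rot":[-0.012,0,0]},{"claw":-0.3,"dp":[45,-47,170],"delta_rot":[-0.012,0,0]},{"claw":-0.3,"dp":[55,-47,187],"delta_rot":[-0.012,0,0]},{"claw":-0.3,"dp":[70,-47,187],"delta_rot":[-0.012,0,0]},{"claw":-0.3,"dp":[70,-47,187],"delta_rot":[-0.012,0,0]},{"claw":-0.3,"dp":[70,-47,187],"delta_rot":[-0.012,0,0]}]'; python3 plan.py .4538 -.1879 .022 -5.7
```

```text
time: 16.5
ee_pos: [0.4588, -0.1791, 0.0699]
tcp_rot: [[-0.001, 0.996, -0.087], [0.001, -0.087, -0.996], [-1.0, -0.001, -0.001]]
force: [0.0, -0.3, -0.0]
gripper_width: 0.651
t 16.5 pos [ 0.4588 -0.1791  0.0699] head -5.0 w 0.651 F [ 0.  -0.3 -0. ] j [  8.  35.  11. 129. -20.  18.  32.]
dp [47.9 -4.1  9.3] rot [ 0.012 -0.001  0.001]
```

```bash
python3 -m crank '[{"claw":-0.3,"dp":[0,-4,9.3],"delta_rot":[0.012,0,0]},{"claw":-0.3,"dp":[25,-4,9.3],"delta_rot":[0.012,0,0]},{"claw":-0.3,"dp":[46,-4,9.3],"delta_rot":[0.012,0,0]},{"claw":-0.3,"dp":[46,-4,9.3],"delta_rot":[0.012,0,0]},{"claw":1,"dp":[46,-4,9.3],"delta_rot":[0.012,0,0]},{"claw":1,"dp":[46,-4,9.3],"delta_rot":[0.012,0,0]},{"claw":1,"dp":[46,-4,9.3],"delta_rot":[0.012,0,0]},{"claw":1,"dp":[46,-4,9.3],"delta_rot":[0.012,0,0]},{"claw":1,"dp":[46,-4,9.3],"delta_rot":[0.012,0,0]}]'; python3 -m crank '[{"claw":1,"dp":[-45,0,0],"delta_rot":[0,0,0]},{"claw":1,"dp":[-95,0,0],"delta_rot":[0,0,0]},{"claw":1,"dp":[-105,0,0],"delta_rot":[0,0,0]},{"claw":1,"dp":[-105,0,0],"delta_rot":[0,0,0]}]'; python3 plan.py .5555 .078 .11 -5.7 .5555 .078 .034 -5.7
```

```text
time: 17.4
ee_pos: [0.4545, -0.1888, 0.0254]
tcp_rot: [[0.002, 0.995, -0.1], [-0.001, -0.1, -0.995], [-1.0, 0.002, 0.0]]
force: [-1.1, 0.4, 7.9]
gripper_width: 0.35
time: 17.8
ee_pos: [0.4554, -0.1888, 0.1313]
tcp_rot: [[0.005, 0.995, -0.099], [-0.001, -0.099, -0.995], [-1.0, 0.005, 0.001]]
force: [-0.0, -1.4, -0.5]
gripper_width: 0.351
t 17.8 pos [ 0.4554 -0.1888  0.1313] head -5.7 w 0.351 F [-0.  -1.4 -0.5] j [  5.  29.  16. 127. -18.  26.  30.]
dp [  21.4   73.  -275.5] rot [ 0.     0.001 -0.005]
dp [  97.4   72.6 -275.5] rot [ 0.     0.001 -0.005]
```

```bash
python3 -m crank '[{"claw":1,"dp":[0,12,-45],"delta_rot":[0,0,0]},{"claw":1,"dp":[0,24,-90],"delta_rot":[0,0,0]},{"claw":1,"dp":[0,36,-135],"delta_rot":[0,0,-0.005]},{"claw":1,"dp":[0,48,-180],"delta_rot":[0,0,-0.005]},{"claw":1,"dp":[0,60,-225],"delta_rot":[0,0,-0.005]},{"claw":1,"dp":[10,72,-265],"delta_rot":[0,0,-0.005]},{"claw":1,"dp":[25,73,-275],"delta_rot":[0,0,-0.005]},{"claw":1,"dp":[60,73,-275],"delta_rot":[0,0,-0.005]},{"claw":1,"dp":[85,73,-275],"delta_rot":[0,0,-0.005]},{"claw":1,"dp":[96,73,-275],"delta_rot":[0,0,-0.005]},{"claw":1,"dp":[96,73,-275],"delta_rot":[0,0,-0.005]},{"claw":1,"dp":[96,73,-275],"delta_rot":[0,0,-0.005]}]'
```

```text
time: 19.0
ee_pos: [0.553, 0.0768, 0.0322]
tcp_rot: [[-0.007, 0.995, -0.101], [-0.0, -0.101, -0.995], [-1.0, -0.007, 0.001]]
force: [0.5, -0.5, 0.2]
gripper_width: 0.345
```

```bash
python3 -m crank '[{"claw":1,"dp":[1.5,0,0],"delta_rot":[0,0,0.007]},{"claw":1,"dp":[1.5,0,0],"delta_rot":[0,0,0.007]},{"claw":1,"dp":[1.5,0,0],"delta_rot":[0,0,0.007]}]'
```

```text
time: 19.3
ee_pos: [0.5538, 0.0777, 0.0316]
tcp_rot: [[0.002, 0.995, -0.1], [-0.0, -0.1, -0.995], [-1.0, 0.002, 0.0]]
force: [0.2, -0.0, -0.7]
gripper_width: 0.347
```

```bash
python3 -m crank '[{"claw":1,"dp":[2,0,0],"delta_rot":[0,0,0]},{"claw":1,"dp":[2,0,0],"delta_rot":[0,0,0]}]';python3 -m crank '[{"claw":1,"dp":[2,0,0],"delta_rot":[0,0,0]},{"claw":1,"dp":[2,0,0],"delta_rot":[0,0,0]}]'
```

```text
time: 19.5
ee_pos: [0.5542, 0.0778, 0.0307]
tcp_rot: [[0.002, 0.995, -0.1], [0.0, -0.1, -0.995], [-1.0, 0.002, -0.001]]
force: [-1.3, -0.0, 7.4]
gripper_width: 0.348
time: 19.7
ee_pos: [0.5542, 0.0778, 0.0305]
tcp_rot: [[0.002, 0.995, -0.1], [0.002, -0.1, -0.995], [-1.0, 0.002, -0.002]]
force: [-4.9, 0.2, 24.2]
gripper_width: 0.348
```

Contact, so release and go for C.

```bash
python3 -m crank '[{"claw":1,"dp":[-3,0,0],"delta_rot":[0,0,0]},{"claw":-0.1,"dp":[-3,0,0],"delta_rot":[0,0,0]},{"claw":-0.1,"dp":[-3,0,0],"delta_rot":[0,0,0]},{"claw":-0.1,"dp":[-3,0,0],"delta_rot":[0,0,0]},{"claw":-0.1,"dp":[-3,0,0],"delta_rot":[0,0,0]},{"claw":-0.1,"dp":[-30,0,0],"delta_rot":[0,0,0]},{"claw":-0.1,"dp":[-70,0,0],"delta_rot":[0,0,0]},{"claw":-0.1,"dp":[-100,-10,40],"delta_rot":[0,0,0]},{"claw":-0.3,"dp":[-100,-30,85],"delta_rot":[0,0,0]},{"claw":-0.3,"dp":[-100,-45,130],"delta_rot":[0,0,0]},{"claw":-0.3,"dp":[-100,-55,175],"delta_rot":[0,0,0]},{"claw":-0.3,"dp":[-100,-60,220],"delta_rot":[0,0,0]},{"claw":-0.3,"dp":[-100,-65,265],"delta_rot":[0,0,0]},{"claw":-0.3,"dp":[-100,-68,310],"delta_rot":[0,0,0]},{"claw":-0.3,"dp":[-100,-68,310],"delta_rot":[0,0,0]}]'
python3 - <<'E'
from h import *
p,d=r.grab_frame('scene')
cv2.imwrite('pics/s7c.png',cv2.resize(p[140:340,225:385,::-1],None,fx=3,fy=3,interpolation=cv2.INTER_CUBIC))
E
python3 plan.py .4356 -.3525 .07 -5.7 .4356 -.3525 .022 -5.7
```

```text
time: 21.2
ee_pos: [0.4534, -0.2321, 0.128]
tcp_rot: [[0.003, 0.994, -0.112], [-0.006, -0.112, -0.994], [-1.0, 0.004, 0.005]]
force: [-0.5, 0.9, 0.4]
gripper_width: 0.649
t 21.25 pos [ 0.454  -0.2282  0.1276] head -6.2 w 0.65 F [-0.1  0.2 -0.1] j [ 10.  30.  16. 126. -18.  26.  34.]
dp [ 57.9  -5.  125.5] rot [-0.009  0.002 -0.002]
dp [105.9  -5.1 125.4] rot [-0.009  0.002 -0.002]
```

View pics/s7c.png

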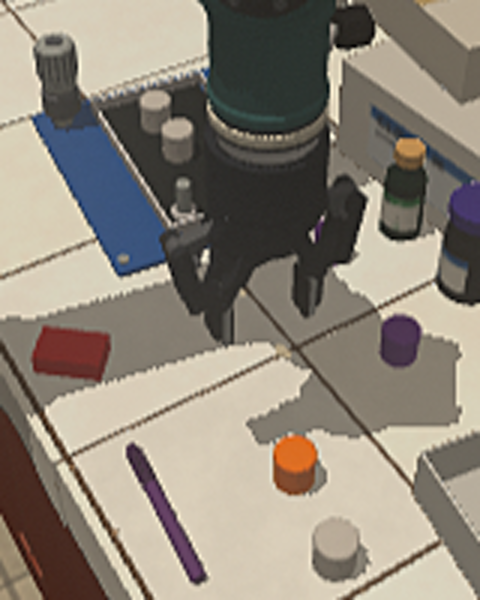

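A and B stand in the tray, and C hasn't moved, still at crop (336,530).

```bash
python3 -m crank '[{"claw":-0.3,"dp":[5,-2,42],"delta_rot":[-0.009,0,0]},{"claw":-0.3,"dp":[5,-4,85],"delta_rot":[-0.009,0,0]},{"claw":-0.3,"dp":[20,-5,125],"delta_rot":[-0.009,0,0]},{"claw":-0.3,"dp":[45,-5,125],"delta_rot":[-0.009,0,0]},{"claw":-0.3,"dp":[45,-5,125],"delta_rot":[-0.009,0,0]},{"claw":-0.3,"dp":[45,-5,125],"delta_rot":[-0.009,0,0]}]'; python3 plan.py .4356 -.3525 .022 -5.7
```

```text
time: 21.85
ee_pos: [0.4381, -0.3455, 0.082]
tcp_rot: [[0.0, 0.996, -0.089], [0.002, -0.089, -0.996], [-1.0, 0.0, -0.002]]
force: [-0.7, -0.4, 0.8]
gripper_width: 0.65
t 21.85 pos [ 0.4381 -0.3455  0.082 ] head -5.1 w 0.65 F [-0.7 -0.4  0.8] j [ 25.  37.  12. 120. -18.  25.  46.]
dp [60.  -1.8  7.4] rot [ 0.011 -0.002 -0.   ]
```

```bash
python3 -m crank '[{"claw":-0.3,"dp":[10,-2,7],"delta_rot":[0.011,0,0]},{"claw":-0.3,"dp":[40,-2,7],"delta_rot":[0.011,0,0]},{"claw":-0.3,"dp":[58,-2,7],"delta_rot":[0.011,0,0]},{"claw":-0.3,"dp":[58,-2,7],"delta_rot":[0.011,0,0]},{"claw":1,"dp":[58,-2,7],"delta_rot":[0.011,0,0]},{"claw":1,"dp":[58,-2,7],"delta_rot":[0.011,0,0]},{"claw":1,"dp":[58,-2,7],"delta_rot":[0.011,0,0]},{"claw":1,"dp":[58,-2,7],"delta_rot":[0.011,0,0]},{"claw":1,"dp":[58,-2,7],"delta_rot":[0.011,0,0]}]'; python3 -m crank '[{"claw":1,"dp":[-45,0,0],"delta_rot":[0,0,0]},{"claw":1,"dp":[-95,0,0],"delta_rot":[0,0,0]},{"claw":1,"dp":[-105,0,0],"delta_rot":[0,0,0]},{"claw":1,"dp":[-105,0,0],"delta_rot":[0,0,0]}]'; python3 plan.py .5506 .0282 .11 -5.7 .5506 .0282 .034 -5.7
```

```text
time: 22.75
ee_pos: [0.4362, -0.355, 0.0258]
tcp_rot: [[0.004, 0.995, -0.102], [-0.001, -0.102, -0.995], [-1.0, 0.004, 0.001]]
force: [0.9, 0.5, 6.4]
gripper_width: 0.347
time: 23.15
ee_pos: [0.4364, -0.3554, 0.1318]
tcp_rot: [[0.006, 0.995, -0.102], [-0.003, -0.102, -0.995], [-1.0, 0.007, 0.003]]
force: [-0.0, 0.2, -1.0]
gripper_width: 0.346
t 23.15 pos [ 0.4364 -0.3554  0.1318] head -5.8 w 0.346 F [-0.   0.2 -1. ] j [ 23.  32.  15. 119. -16.  30.  45.]
dp [  21.3   74.4 -393.3] rot [-0.002  0.003 -0.007]
dp [  97.3   73.9 -393.5] rot [-0.002  0.003 -0.007]
```

```bash
python3 -m crank '[{"claw":1,"dp":[0,8,-45],"delta_rot":[0,0,0]},{"claw":1,"dp":[0,17,-90],"delta_rot":[0,0,0]},{"claw":1,"dp":[0,25,-135],"delta_rot":[0,0,0]},{"claw":1,"dp":[0,34,-180],"delta_rot":[0,0,0]},{"claw":1,"dp":[0,42,-225],"delta_rot":[0,0,0]},{"claw":1,"dp":[0,51,-270],"delta_rot":[0,0,0]},{"claw":1,"dp":[0,60,-315],"delta_rot":[0,0,0]},{"claw":1,"dp":[0,68,-360],"delta_rot":[0,0,0]},{"claw":1,"dp":[10,74,-393],"delta_rot":[0,0,0]},{"claw":1,"dp":[30,74,-393],"delta_rot":[0,0,0]},{"claw":1,"dp":[65,74,-393],"delta_rot":[0,0,-0.007]},{"claw":1,"dp":[88,74,-393],"delta_rot":[0,0,-0.007]},{"claw":1,"dp":[97,74,-393],"delta_rot":[0,0,-0.007]},{"claw":1,"dp":[97,74,-393],"delta_rot":[0,0,-0.007]},{"claw":1,"dp":[97,74,-393],"delta_rot":[0,0,-0.007]}]';python3 -m crank '[{"claw":1,"dp":[1.5,0,0],"delta_rot":[0,0,0]},{"claw":1,"dp":[1.5,0,0],"delta_rot":[0,0,0]},{"claw":1,"dp":[1.5,0,0],"delta_rot":[0,0,0]}]'
```

```text
time: 24.65
ee_pos: [0.5479, 0.0287, 0.0316]
tcp_rot: [[-0.007, 0.995, -0.102], [0.0, -0.102, -0.995], [-1.0, -0.007, 0.0]]
force: [0.1, -0.5, -0.6]
gripper_width: 0.347
time: 24.95
ee_pos: [0.5482, 0.0287, 0.0313]
tcp_rot: [[-0.006, 0.995, -0.102], [0.001, -0.102, -0.995], [-1.0, -0.006, -0.0]]
force: [-1.3, -0.2, 4.8]
gripper_width: 0.348
```

```bash
python3 -m crank '[{"claw":1,"dp":[0.5,0,0],"delta_rot":[0,0,0.006]},{"claw":-0.1,"dp":[0,0,0],"delta_rot":[0,0,0.006]},{"claw":-0.1,"dp":[0,0,0],"delta_rot":[0,0,0.006]},{"claw":-0.1,"dp":[0,0,0],"delta_rot":[0,0,0.006]},{"claw":-0.1,"dp":[-1,0,0],"delta_rot":[0,0,0.006]},{"claw":-0.1,"dp":[-30,0,0],"delta_rot":[0,0,0]},{"claw":-0.1,"dp":[-70,0,0],"delta_rot":[0,0,0]},{"claw":-0.1,"dp":[-115,-20,0],"delta_rot":[0,0,0]},{"claw":0.2,"dp":[-160,-40,0],"delta_rot":[0,0,0]},{"claw":0.34,"dp":[-205,-50,0],"delta_rot":[0,0,0]},{"claw":0.34,"dp":[-250,-50,0],"delta_rot":[0,0,0]},{"claw":0.34,"dp":[-260,-50,0],"delta_rot":[0,0,0]}]'
python3 - <<'E'
from h import *
p,d=r.grab_frame('scene')
cv2.imwrite('pics/s8c.png',cv2.resize(p[90:340,215:405,::-1],None,fx=2.4,fy=2.4,interpolation=cv2.INTER_CUBIC))
E
python3 plan.py
```

```text
time: 26.15
ee_pos: [0.503, 0.0337, 0.2962]
tcp_rot: [[0.004, 0.995, -0.102], [0.003, -0.102, -0.995], [-1.0, 0.004, -0.003]]
force: [0.2, -0.0, 0.4]
gripper_width: 0.331
t 26.2 pos [0.5029 0.0339 0.2956] head -5.8 w 0.331 F [0.8 0.8 0.8] j [-33.  16.  29. 118. -10.  48.  -3.]
```

View pics/s8c.png

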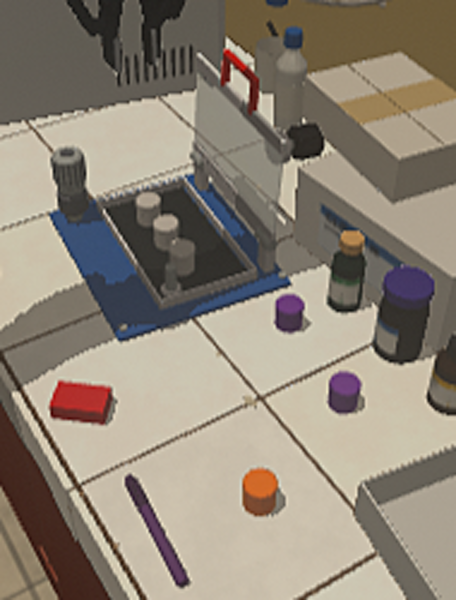

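All three tins stand in the tray. Now to shut the lid by its handle.

```bash
python3 plan.py .642 .065 .297 -5.7 .642 .065 .232 -5.7
```

```text
t 26.2 pos [0.5029 0.0339 0.2956] head -5.8 w 0.331 F [0.8 0.8 0.8] j [-33.  16.  29. 118. -10.  48.  -3.]
dp [ -0.9 135.2 -45.1] rot [-0.002 -0.003 -0.003]
dp [ 64.1 135.  -44.8] rot [-0.002 -0.003 -0.003]
```

```bash
python3 -m crank '[{"claw":0.34,"dp":[-4,40,-13],"delta_rot":[0,0,0]},{"claw":0.34,"dp":[-4,80,-27],"delta_rot":[0,0,0]},{"claw":0.34,"dp":[-4,120,-45],"delta_rot":[0,0,0]},{"claw":0.34,"dp":[-4,135,-45],"delta_rot":[0,0,0]},{"claw":0.34,"dp":[-4,135,-45],"delta_rot":[0,0,0]},{"claw":0.34,"dp":[-4,135,-45],"delta_rot":[0,0,0]},{"claw":0.34,"dp":[30,135,-45],"delta_rot":[0,0,0]},{"claw":0.34,"dp":[63,135,-45],"delta_rot":[0,0,0]},{"claw":0.34,"dp":[63,135,-45],"delta_rot":[0,0,0]}]';python3 -m crank '[{"claw":1,"dp":[0,0,0],"delta_rot":[0,0,0]},{"claw":1,"dp":[0,0,0],"delta_rot":[0,0,0]},{"claw":1,"dp":[0,0,0],"delta_rot":[0,0,0]},{"claw":1,"dp":[0,0,0],"delta_rot":[0,0,0]}]'
```

```text
time: 27.1
ee_pos: [0.6351, 0.0646, 0.2236]
tcp_rot: [[-0.014, 0.995, -0.102], [-0.001, -0.102, -0.995], [-1.0, -0.013, 0.002]]
force: [-0.0, -0.7, -0.7]
gripper_width: 0.331
time: 27.5
ee_pos: [0.6392, 0.0644, 0.2286]
tcp_rot: [[-0.004, 0.995, -0.102], [0.0, -0.102, -0.995], [-1.0, -0.004, 0.0]]
force: [1.1, -0.7, -2.8]
gripper_width: 0.085
```

```bash
python3 -m crank '[{"claw":1,"dp":[0.5,-13,0],"delta_rot":[0,0,0]},{"claw":1,"dp":[2,-26,0],"delta_rot":[0,0,0]},{"claw":1,"dp":[8,-52,0],"delta_rot":[0,0,0]},{"claw":1,"dp":[17.5,-76,0],"delta_rot":[0,0,0]},{"claw":1,"dp":[30.6,-99,0],"delta_rot":[0,0,0]},{"claw":1,"dp":[47,-119,0],"delta_rot":[0,0,0]},{"claw":1,"dp":[66,-137,0],"delta_rot":[0,0,0]},{"claw":1,"dp":[88,-152,0],"delta_rot":[0,0,0]}]';python3 plan.py
```

```text
time: 28.3
ee_pos: [0.4896, 0.0794, 0.1419]
tcp_rot: [[0.004, 0.995, -0.102], [-0.0, -0.102, -0.995], [-1.0, 0.004, -0.0]]
force: [8.0, -3.8, -1.7]
gripper_width: 0.085
t 28.3 pos [0.4896 0.0794 0.1419] head -5.9 w 0.085 F [ 8.  -3.8 -1.7] j [-30.  29.  21. 127. -22.  28.   2.]
```

```bash
python3 -m crank '[{"claw":1,"dp":[24,-11,0],"delta_rot":[0,0,0]},{"claw":1,"dp":[49,-19,0],"delta_rot":[0,0,0]},{"claw":1,"dp":[69,-22,0],"delta_rot":[0,0,0]},{"claw":1,"dp":[82,-23,0],"delta_rot":[0,0,0]},{"claw":1,"dp":[88,-23,0],"delta_rot":[0,0,0]},{"claw":1,"dp":[88,-23,0],"delta_rot":[0,0,0]},{"claw":1,"dp":[88,-23,0],"delta_rot":[0,0,0]}]';python3 plan.py
```

```text
time: 29.0
ee_pos: [0.4655, 0.082, 0.0543]
tcp_rot: [[-0.001, 0.995, -0.104], [0.001, -0.104, -0.995], [-1.0, -0.001, -0.0]]
force: [3.1, -3.9, 5.0]
gripper_width: 0.09
t 29.0 pos [0.4655 0.082  0.0543] head -6.0 w 0.09 F [ 3.1 -3.9  5. ] j [-24.  36.  11. 131. -29.  14.   7.]
```

```bash
python3 -m crank '[{"claw":1,"dp":[2,0,0],"delta_rot":[0,0,0]},{"claw":1,"dp":[2,0,0],"delta_rot":[0,0,0]},{"claw":1,"dp":[2,0,0],"delta_rot":[0,0,0]}]';python3 -m crank '[{"claw":0.34,"dp":[-2,0,0],"delta_rot":[0,0,0]},{"claw":0.34,"dp":[-2,0,0],"delta_rot":[0,0,0]},{"claw":0.34,"dp":[-2,0,0],"delta_rot":[0,0,0]},{"claw":0.34,"dp":[-30,0,0],"delta_rot":[0,0,0]},{"claw":0.34,"dp":[-80,0,0],"delta_rot":[0,0,0]},{"claw":-1,"dp":[-125,0,0],"delta_rot":[0,0,0]},{"claw":-1,"dp":[-135,0,0],"delta_rot":[0,0,0]},{"claw":-1,"dp":[-135,0,0],"delta_rot":[0,0,0]}]';python3 plan.py .4805 .1825 .17 57 .4805 .1825 .084 57
python3 - <<'E'
from h import *
p,d=r.grab_frame('scene')
cv2.imwrite('pics/s9c.png',cv2.resize(p[140:260,225:345,::-1],None,fx=4,fy=4,interpolation=cv2.INTER_CUBIC))
E
```

```text
time: 29.3
ee_pos: [0.4655, 0.082, 0.0538]
tcp_rot: [[-0.0, 0.995, -0.104], [0.002, -0.104, -0.995], [-1.0, -0.001, -0.002]]
force: [-0.1, -4.7, 23.6]
gripper_width: 0.092
time: 30.1
ee_pos: [0.4652, 0.0835, 0.1869]
tcp_rot: [[-0.003, 0.995, -0.101], [0.002, -0.101, -0.995], [-1.0, -0.003, -0.002]]
force: [0.4, 0.5, -0.4]
gripper_width: 0.831
t 30.1 pos [0.4652 0.0835 0.1869] head -5.8 w 0.831 F [ 0.4  0.5 -0.4] j [-36.  23.  26. 128. -19.  33.  -1.]
dp [  17.1    5.3 -100. ] rot [-1.096e+00 -3.000e-03  1.000e-03]
dp [103.1   5.6 -99.8] rot [-1.096e+00 -3.000e-03  1.000e-03]
```

View pics/s9c.png

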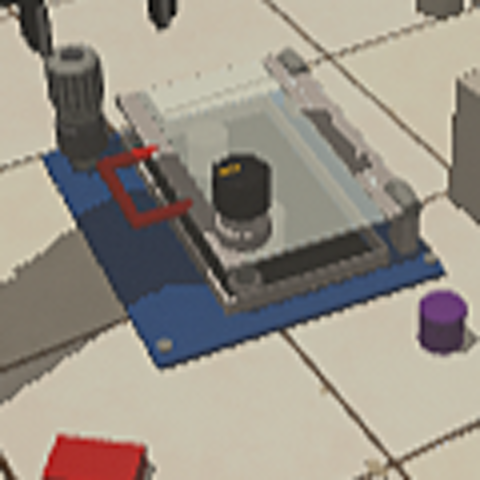

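The lid is shut level, with the same geometry as at the start. Now the collar.

```bash
python3 -m crank '[{"claw":-1,"dp":[0,1,-25],"delta_rot":[-0.14,0,0]},{"claw":-1,"dp":[0,2,-50],"delta_rot":[-0.28,0,0]},{"claw":-1,"dp":[0,4,-75],"delta_rot":[-0.42,0,0]},{"claw":-1,"dp":[0,5,-100],"delta_rot":[-0.56,0,0]},{"claw":-1,"dp":[10,5,-100],"delta_rot":[-0.70,0,0]},{"claw":-1,"dp":[17,5,-100],"delta_rot":[-0.84,0,0]},{"claw":-1,"dp":[17,5,-100],"delta_rot":[-0.98,0,0]},{"claw":-1,"dp":[17,5,-100],"delta_rot":[-1.096,0,0]},{"claw":-1,"dp":[17,5,-100],"delta_rot":[-1.096,0,0]},{"claw":-1,"dp":[17,5,-100],"delta_rot":[-1.096,0,0]}]';python3 plan.py .4805 .1815 .084 57
```

```text
time: 31.15
ee_pos: [0.4787, 0.1813, 0.167]
tcp_rot: [[-0.009, 0.547, 0.837], [-0.0, 0.837, -0.547], [-1.0, -0.005, -0.007]]
force: [-1.1, 0.9, -0.1]
gripper_width: 1.0
t 31.15 pos [0.4787 0.1813 0.167 ] head 56.8 w 1.0 F [-1.1  0.9 -0.1] j [-31.  26.   8. 123.  -7.  32.  38.]
dp [83.   1.6  2. ] rot [-0.003 -0.007  0.005]
```

```bash
python3 -m crank '[{"claw":-1,"dp":[30,1.6,2],"delta_rot":[0,-0.007,0.005]},{"claw":-1,"dp":[60,1.6,2],"delta_rot":[0,-0.007,0.005]},{"claw":-1,"dp":[81,1.6,2],"delta_rot":[0,-0.007,0.005]},{"claw":-1,"dp":[81,1.6,2],"delta_rot":[0,-0.007,0.005]},{"claw":1,"dp":[81,1.6,2],"delta_rot":[0,-0.007,0.005]},{"claw":1,"dp":[81,1.6,2],"delta_rot":[0,-0.007,0.005]},{"claw":1,"dp":[81,1.6,2],"delta_rot":[0,-0.007,0.005]},{"claw":1,"dp":[81,1.6,2],"delta_rot":[0,-0.007,0.005]},{"claw":1,"dp":[81,1.6,2],"delta_rot":[0,-0.007,0.005]},{"claw":1,"dp":[81,1.6,2],"delta_rot":[0,-0.007,0.005]}]';python3 -m crank '[{"claw":1,"dp":[-5,0,0],"delta_rot":[0,0,0]},{"claw":1,"dp":[-11,0,0],"delta_rot":[0,0,0]},{"claw":1,"dp":[-11,0,0],"delta_rot":[0,0,0]},{"claw":1,"dp":[-11,0,0],"delta_rot":[0,0,0]}]'
```

```text
time: 32.15
ee_pos: [0.4833, 0.1829, 0.0891]
tcp_rot: [[0.007, 0.545, 0.838], [0.003, 0.838, -0.545], [-1.0, 0.006, 0.004]]
force: [-0.3, 1.4, 5.4]
gripper_width: 0.422
time: 32.55
ee_pos: [0.4831, 0.1829, 0.0988]
tcp_rot: [[0.006, 0.545, 0.838], [0.002, 0.838, -0.545], [-1.0, 0.005, 0.004]]
force: [4.3, 3.8, -9.3]
gripper_width: 0.423
```

```bash
python3 -m crank '[{"claw":1,"dp":[0,0,0],"delta_rot":[0.12,0,0]},{"claw":1,"dp":[0,0,0],"delta_rot":[0.24,0,0]},{"claw":1,"dp":[0,0,0],"delta_rot":[0.36,0,0]},{"claw":1,"dp":[0,0,0],"delta_rot":[0.48,0,0]},{"claw":1,"dp":[0,0,0],"delta_rot":[0.60,0,0]},{"claw":1,"dp":[0,0,0],"delta_rot":[0.72,0,0]},{"claw":1,"dp":[0,0,0],"delta_rot":[0.84,0,0]},{"claw":1,"dp":[0,0,0],"delta_rot":[0.96,0,0]},{"claw":1,"dp":[0,0,0],"delta_rot":[1.08,0,0]},{"claw":1,"dp":[0,0,0],"delta_rot":[1.2,0,0]},{"claw":1,"dp":[0,0,0],"delta_rot":[1.3,0,0]},{"claw":1,"dp":[0,0,0],"delta_rot":[1.32,0,0]},{"claw":1,"dp":[0,0,0],"delta_rot":[1.32,0,0]}]'; python3 plan.py; python3 -c "
from station import r;print(r.read_state()['moment'])"
```

```text
time: 33.85
ee_pos: [0.4798, 0.1819, 0.0979]
tcp_rot: [[-0.001, 0.948, -0.317], [-0.0, -0.317, -0.948], [-1.0, -0.001, 0.0]]
force: [-0.9, 1.5, -8.7]
gripper_width: 0.423
t 33.85 pos [0.4798 0.1819 0.0979] head -18.5 w 0.423 F [-0.9  1.5 -8.7] j [-44.  35.  25. 126. -34.  26. -10.]
[0.20015036 0.20534079 0.33767456]
```

```bash
python3 -m crank '[{"claw":1,"dp":[5,0,0],"delta_rot":[0,0,0]},{"claw":1,"dp":[10,0,0],"delta_rot":[0,0,0]},{"claw":1,"dp":[10,0,0],"delta_rot":[0,0,0]},{"claw":-1,"dp":[10,0,0],"delta_rot":[0,0,0]},{"claw":-1,"dp":[10,0,0],"delta_rot":[0,0,0]},{"claw":-1,"dp":[10,0,0],"delta_rot":[0,0,0]},{"claw":-1,"dp":[10,0,0],"delta_rot":[0,0,0]},{"claw":-1,"dp":[-30,0,0],"delta_rot":[0,0,0]},{"claw":-1,"dp":[-70,0,0],"delta_rot":[0,0,0]},{"claw":-1,"dp":[-110,0,0],"delta_rot":[0,0,0]},{"claw":-1,"dp":[-110,0,0],"delta_rot":[0,0,0]},{"claw":-1,"dp":[-110,0,0],"delta_rot":[0,0,0]}]'; python3 - <<'E'
from h import *
s=r.read_state();p,d=r.grab_frame('wrist');cv2.imwrite('pics/w10.png',p[:,:,::-1])
c=r.camera_params('scene');K=c['mtx'];_,D=r.grab_frame('scene')
v,u=np.mgrid[140:175,232:256]
for Q in(np.load('scene0.npy'),D):
    z=Q[140:175,232:256];P=np.stack([(u-K[0,2])/K[0,0]*z,(v-K[1,2])/K[1,1]*z,z],-1).reshape(-1,3)@c['attitude'].T+c['origin']
    h=np.sort(P[np.hypot(P[:,0]-.4805,P[:,1]-.1813)<.022][:,2])[::-1];print(len(h),h[:20].mean())
E
python3 plan.py .5165 -.0028 .17 37 .5165 -.0028 .092 37
```

```text
time: 35.05
ee_pos: [0.4822, 0.1823, 0.2095]
tcp_rot: [[0.006, 0.947, -0.32], [0.002, -0.32, -0.947], [-1.0, 0.005, -0.004]]
force: [-0.1, -0.8, -0.4]
gripper_width: 1.002
310 0.10801156535742426
313 0.10799204140591119
t 35.15 pos [0.4808 0.1819 0.2078] head -18.7 w 1.0 F [-0.5 -0.6 -0.6] j [-53.  26.  37. 122. -25.  39. -18.]
dp [ 37.8  92.9 163.6] rot [-0.972 -0.    -0.002]
dp [115.8  92.7 163.7] rot [-0.972 -0.    -0.002]
```

View pics/w10.png

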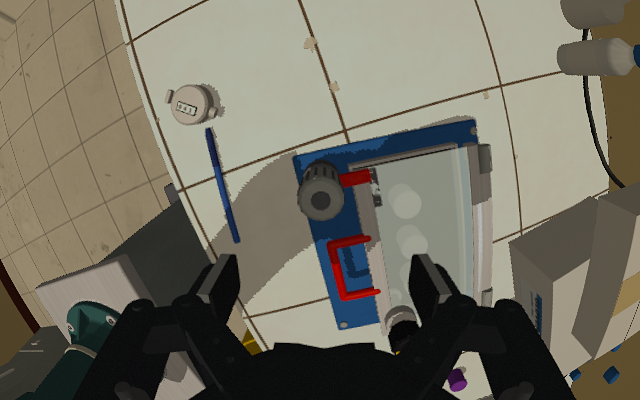

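The collar is locked with its arm over the lid, and its top is at the starting height. Now the knob.

```bash
python3 -m crank '[{"claw":-1,"dp":[5,20,35],"delta_rot":[-0.13,0,0]},{"claw":-1,"dp":[10,40,70],"delta_rot":[-0.26,0,0]},{"claw":-1,"dp":[15,60,105],"delta_rot":[-0.39,0,0]},{"claw":-1,"dp":[20,80,140],"delta_rot":[-0.52,0,0]},{"claw":-1,"dp":[30,93,164],"delta_rot":[-0.65,0,0]},{"claw":-1,"dp":[38,93,164],"delta_rot":[-0.78,0,0]},{"claw":-1,"dp":[38,93,164],"delta_rot":[-0.90,0,0]},{"claw":-1,"dp":[38,93,164],"delta_rot":[-0.972,0,0]},{"claw":-1,"dp":[38,93,164],"delta_rot":[-0.972,0,0]},{"claw":-1,"dp":[38,93,164],"delta_rot":[-0.972,0,0]}]';python3 plan.py .5165 -.0030 .092 37
```

```text
time: 36.15
ee_pos: [0.5166, -0.0034, 0.1695]
tcp_rot: [[0.001, 0.8, 0.601], [0.001, 0.601, -0.8], [-1.0, 0.002, 0.0]]
force: [-0.5, 0.4, -0.1]
gripper_width: 1.001
t 36.15 pos [ 0.5166 -0.0034  0.1695] head 36.9 w 1.001 F [-0.5  0.4 -0.1] j [-18.  26.  17. 123. -15.  32.  47.]
dp [77.5  0.  -0.3] rot [-0.002  0.    -0.002]
```

```bash
python3 -m crank '[{"claw":-1,"dp":[30,0,0],"delta_rot":[0,0,0]},{"claw":-1,"dp":[60,0,0],"delta_rot":[0,0,0]},{"claw":-1,"dp":[76,0,0],"delta_rot":[0,0,0]},{"claw":-1,"dp":[76,0,0],"delta_rot":[0,0,0]},{"claw":1,"dp":[76,0,0],"delta_rot":[0,0,0]},{"claw":1,"dp":[76,0,0],"delta_rot":[0,0,0]},{"claw":1,"dp":[76,0,0],"delta_rot":[0,0,0]},{"claw":1,"dp":[76,0,0],"delta_rot":[0,0,0]},{"claw":1,"dp":[76,0,0],"delta_rot":[0,0,0]},{"claw":1,"dp":[76,0,0],"delta_rot":[0,0,0]}]';python3 -m crank '[{"claw":1,"dp":[4,0,0],"delta_rot":[0,0,0]},{"claw":1,"dp":[7,0,0],"delta_rot":[0,0,0]},{"claw":1,"dp":[7,0,0],"delta_rot":[0,0,0]},{"claw":1,"dp":[7,0,0],"delta_rot":[0,0,0]}]'
```

```text
time: 37.15
ee_pos: [0.5188, -0.0027, 0.0953]
tcp_rot: [[0.006, 0.798, 0.602], [0.001, 0.602, -0.798], [-1.0, 0.006, 0.003]]
force: [1.3, 1.7, 4.5]
gripper_width: 0.403
time: 37.55
ee_pos: [0.5188, -0.0027, 0.088]
tcp_rot: [[0.006, 0.798, 0.602], [0.001, 0.602, -0.798], [-1.0, 0.006, 0.002]]
force: [1.1, 2.1, 7.3]
gripper_width: 0.4
```

```bash
python3 -m crank '[{"claw":1,"dp":[0,0,0],"delta_rot":[0.12,0,0]},{"claw":1,"dp":[0,0,0],"delta_rot":[0.24,0,0]},{"claw":1,"dp":[0,0,0],"delta_rot":[0.36,0,0]},{"claw":1,"dp":[0,0,0],"delta_rot":[0.48,0,0]},{"claw":1,"dp":[0,0,0],"delta_rot":[0.60,0,0]},{"claw":1,"dp":[0,0,0],"delta_rot":[0.72,0,0]},{"claw":1,"dp":[0,0,0],"delta_rot":[0.84,0,0]},{"claw":1,"dp":[0,0,0],"delta_rot":[0.96,0,0]},{"claw":1,"dp":[0,0,0],"delta_rot":[1.08,0,0]},{"claw":1,"dp":[0,0,0],"delta_rot":[1.2,0,0]},{"claw":1,"dp":[0,0,0],"delta_rot":[1.3,0,0]},{"claw":1,"dp":[0,0,0],"delta_rot":[1.33,0,0]},{"claw":1,"dp":[0,0,0],"delta_rot":[1.33,0,0]}]'; python3 -c "
from station import r;print(r.read_state()['moment'])"
```

```text
time: 38.85
ee_pos: [0.5145, -0.0026, 0.0878]
tcp_rot: [[-0.003, 0.779, -0.627], [0.003, -0.627, -0.779], [-1.0, -0.004, -0.0]]
force: [-5.2, 2.3, 15.4]
gripper_width: 0.402
[0.32164165 1.10549737 1.02262074]
```

```bash
python3 -m crank '[{"claw":-1,"dp":[0,0,0],"delta_rot":[0,0,0]},{"claw":-1,"dp":[0,0,0],"delta_rot":[0,0,0]},{"claw":-1,"dp":[0,0,0],"delta_rot":[0,0,0]},{"claw":-1,"dp":[0,0,0],"delta_rot":[0,0,0]},{"claw":-1,"dp":[-5,0,0],"delta_rot":[0,0,0]},{"claw":-1,"dp":[-30,0,0],"delta_rot":[0,0,0]},{"claw":-1,"dp":[-70,0,0],"delta_rot":[0,0,0]},{"claw":-1,"dp":[-115,0,0],"delta_rot":[0,0,0]},{"claw":-1,"dp":[-160,0,0],"delta_rot":[0,0,0]},{"claw":-1,"dp":[-200,0,0],"delta_rot":[0,0,0]},{"claw":-1,"dp":[-200,0,0],"delta_rot":[0,0,0]},{"claw":-1,"dp":[-200,0,0],"delta_rot":[0,0,0]}]'; python3 - <<'E'
from h import *
p,d=r.grab_frame('scene');w,_=r.grab_frame('wrist')
cv2.imwrite('pics/f.png',np.hstack([cv2.resize(p[140:260,225:345,::-1],(400,400),interpolation=cv2.INTER_CUBIC),cv2.resize(w[0:320,160:480,::-1],(400,400))]))
E
```

```text
time: 40.05
ee_pos: [0.5171, -0.0031, 0.2885]
tcp_rot: [[0.006, 0.775, -0.632], [0.002, -0.632, -0.775], [-1.0, 0.003, -0.005]]
force: [0.0, 0.8, -0.2]
gripper_width: 0.997
```

View pics/f.png

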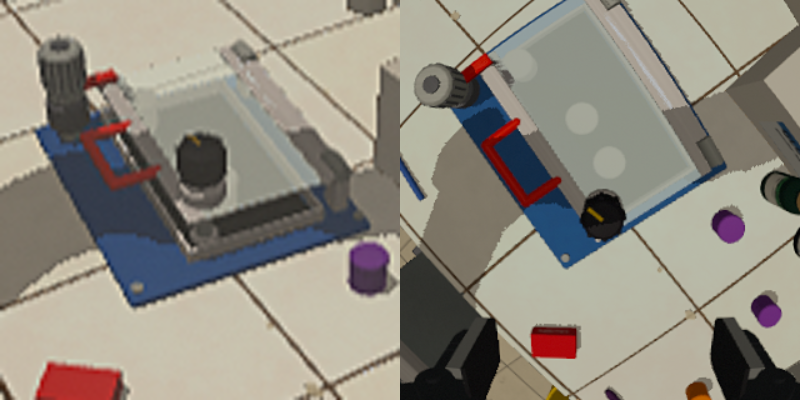

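```bash
python3 - <<'E'
from h import *
c=r.camera_params('scene');K=c['mtx'];_,D=r.grab_frame('scene')
v,u=np.mgrid[150:215,260:310]
for n,Q in(('start',np.load('scene0.npy')),('now',D)):
    z=Q[150:215,260:310];P=np.stack([(u-K[0,2])/K[0,0]*z,(v-K[1,2])/K[1,1]*z,z],-1).reshape(-1,3)@c['attitude'].T+c['origin']
    h=np.sort(P[np.hypot(P[:,0]-.5165,P[:,1]+.003)<.014][:,2])[::-1];print(n,len(h),h[:40].mean().round(4),np.median(h[:80]).round(4))
p,_=r.grab_frame('top');cv2.imwrite('pics/tf.png',p[:,:,::-1])
s=r.read_state();print(s['time'],s['force'],s['gripper_width'])
r.hand_in()
E
```

```text
start 148 0.1134 0.1121
now 144 0.1088 0.1078
40.25 [-0.40309986  0.28390295 -0.17015526] 1.0014139042629084
the job is handed in; nothing more can be done
```

The job is done and handed in at 40.25 s of robot time, and all six steps were carried out in order. The hand-in gives no verdict, so the checks below come from camera pictures, depth readings and forces, not from joint readings.

- **Collar:** I pulled it up about 9 mm, turned it anticlockwise to released and let it drop. After the lid was shut I turned it back the same way. The last pictures show the red arm over the lid, and its top sat at its starting height (0.1080 m before and after), so it dropped home.
- **Tins:** Only three steel tins were present. All three stood upright in the tray before the lid was shut, and the last picture shows all three through the lid. None was seen to move on its own.
- **Lid:** It is level in the pictures, and pressing down on the handle met firm resistance (24 N).
- **Knob:** I pushed it down about 7 mm and turned it clockwise until it resisted at about 1.3 rad. Its yellow mark has moved from the front to the left, about 75°. After release its top reads 4 to 5 mm lower than at the start, which fits being held in.
- **Everything else:** Nothing was seen knocked over. The jar and bottles were standing in the pictures taken after the last tin was placed. The last view shows only part of them, but no later move went near them. The gripper ended open, 0.29 m above the counter and clear of everything.

The one disagreement is that scene-camera depth read up to 4 to 5 mm high against the stated heights, so I compared heights before and after instead of relying on single readings.

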